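# Isolate the extractor fan at its starter box

### The arm

A 6-joint arm with a two-finger parallel gripper is mounted at the origin on the work surface. World frame = base frame: x ahead of the robot, y to its left, z up, the work surface at z = 0. Lengths are in m, angles in degrees, forces in N, time in s.
With the tool pointing down it reaches from about 0.4 to 0.825 m from the base axis. Payload 7 kg.
Tool frame: the origin (TCP) lies midway between the tips of the shut fingers; the grasp point (between the pads) lies 19 mm behind it; z points along the fingers, y is the direction in which the jaws open and shut (so a half turn about z gives the same grasp; the last joint's range is limited). The gripper opens to 88 mm and grips with 3 to 60 N. Pads are 19 mm wide; open, the fingers measure 130 mm over their backs; the gripper's body (78 mm by 193 mm) begins 47 mm behind the grasp point.
Start: joints at [-54.139, 20.546, 0.682, 0, -70.136, -16.507], TCP at [0.224, -0.637, 0.227] pointing down, gripper open.
Joint ranges: [-176.03, 176.03], [-82.01, 121.73], [-58.28, 71.71], [-173.87, 95.51], [-174.79, -0.11], [-173.66, 173.66]. Speed limits (degrees/s): [136.94, 136.94, 172.46, 180, 180, 180].

### API

Orientations are given as [roll, pitch, yaw] about the fixed x, y, z axes, in that order (R = Rz(yaw) Ry(pitch) Rx(roll)).
In Python, from plant import sensors, viewer, r gives the robot as it stands. The module is installed in compiled form; this text tells all that it offers.
- The arm moves only by the shell command python3 -m handwheel 'ROWS' [OPENING] [FORCE]. ROWS is JSON, one flat list of numbers, 6 for each row, row after row: the shift along the world's x, y, z in cm, then the turn, a rotation vector about the world's x, y, z in rad. In form: [tx, ty, tz, wx, wy, wz, tx, ty, tz, wx, wy, wz, ...]. A call has 1 to 8 rows; each row is the pose to reach, as a shift and turn from the pose measured when the call began; what a row does not reach only later rows make up. A row lasts 1/10 s, in which the tool goes at most 50 mm and 8.59 degrees, less where a joint would pass 70% of its speed; a pose out of reach is approached as far as the arm can. A call with a gripper value outside its range is refused whole. OPENING is the closure in counts, from 0 (fully open) to 255 (shut), set as the call begins (- or left out, the last holds). The fingers move at their own pace and stop on an object; FORCE is the grip in N (left out, the last holds). Time passes only in rows, so rows that repeat a pose let the fingers close. It gives the time, the measured TCP pose, the force and the opening at its end, in the units of the state.
- sensors.get_state(): the state, without advancing time (a new reading comes with each control period).
- viewer.capture(name): name is "side" or "top" or "wrist"; returns a dict with "img" (480x640x3 uint8, red, green, blue), "camera_matrix" (3x3 intrinsics, pixels), "k1" (the pictures are not rectified: a ray, as slopes to the right and down, at radius r is drawn at 1 + k1 r^2 times it, then the intrinsics apply), "camera_from_world" (4x4, takes a point from world to camera coordinates); the wrist camera has in their place "mount" (4x4, takes a point from camera to tool coordinates, whose origin is the TCP and whose axes are the flange's). Camera axes: x right, y down, z forward; pixel columns grow to the right and rows downward; lengths in m; the calibration is good to about 2 mm. A picture is of the moment at which its call begins: read the wrist's pose just before it. There is no depth.
- r.close_job(): hands the job in, once; it reports no verdict.
The state is a dict: "time_s": time; "joints": joint angles; "qd": joint speeds; "joint_torque": joint torques, N m; "tcp_pos": TCP position; "eef_rot": TCP orientation; "contact_force": force on the tool from outside, world axes, zero at the start; "moment": the same for the moment, N m; "gripper_width": finger opening in m.
Only numpy, scipy, OpenCV 4.12 (cv2) and the standard library are available. Lean on these libraries where they do the work, as an engineer would, in place of code of your own. Each camera call takes 0.05 s, during which the arm holds its last target.

### The job

The extractor fan is to be serviced, so switch it off at the grey starter box on the bench: turn the black wing knob on the sloping cover a full quarter turn clockwise to free the latch, swing the cover right up against its stop so that it stays open, then push the longer of the two levers inside fully over to the back. Leave the cover open, leave the shorter lever as it is and do not disturb the parts lying beside the box.

Things in the scene. Friction and masses are not known exactly. Their poses are not given: they have to be found in the camera images.
- starter_box: fixed grey sheet-steel box, 200 (x) x 280 (y) mm, walls 4 mm; origin: centre of its underside. Its front (-x side) is 90 mm high, its back 175 mm; the opening under the cover slopes up from the front at 28 degrees to the hinge line (60 mm behind the origin, 175 mm high), then a flat strip 40 mm deep runs to the back. It may be turned about the vertical
- cover (a joint): opening of the cover, rad: 0 shut, 1.9 at its stop (81 degrees above horizontal). A 0.35 kg aluminium plate, 181 mm down the slope x 280 mm wide x 6 mm thick, hinged along its upper (far) edge; its front lower edge swings up. The stiff hinge (0.5 N m friction) keeps it where it is left. While the latch holds, it cannot be opened
- cover_hinge (a point): middle of the cover's hinge line, at the cover's underside; moves with the cover: x axis from the cover's free edge to the hinge (up the slope when shut), y axis along the hinge (the box's y; opening is a positive turn about it), z axis out of the cover's outer face
- cover_edge (a point): middle of the cover's free (lower front) edge at its underside, 181 mm from cover_hinge, same axes
- latch (a joint): turn of the latch knob, rad: 0 latched, grows clockwise as seen looking at the cover's outer face, 1.57 at its stop; stays where left (0.12 N m friction). Beyond about 1.1 the tongue is clear. The tongue, 16 mm wide, stands up to 9 mm off the cover's inside and reaches 40 mm from the knob's axis: down the slope when latched, to the box's +y side when turned
- knob_grip (a point): on the black knob's axis, 135 mm from the hinge line on the cover's centre line, 19 mm out from the cover's outer face; x axis along the wing, z axis along the knob's axis out of the cover. Wing 46 mm long, 13 mm thick, its top 34 mm out from the outer face; it stands on a disc 40 mm in diameter, 3 mm high. At latch 0 the wing points up and down the slope. Moves with the cover
- long_lever (a joint): angle of the longer lever (the isolator), rad: 0 as found, leaning 0.5 rad from the box's vertical to its front; 1.0 fully over, leaning 0.5 rad to the back. Stays where it is left; needs 1 to 2 N at the tip
- long_tip (a point): middle of the top end of the longer lever: black flat paddle 62 mm long from its pivot, 24 mm wide (y), 11 mm thick. The pivot is 45 mm above the bench, inside the box, 62 mm along the lever from this point; z axis along the lever away from the pivot, y axis as the box's. The two levers may stand either way round, about 120 mm apart
- short_lever (a joint): angle of the shorter lever, 0 as found, same sense as the longer one; must stay
- short_tip (a point): middle of the top end of the shorter lever, black, 34 mm long from its pivot, 12 mm wide
- carton: loose small closed cardboard box 80 x 60 x 50 mm left of the starter box; origin: centre of its underside
- hub: loose steel flanged hub, flange 80 mm diameter, 35 mm high; origin: centre of its underside
- spanner: loose open-ended spanner lying on the bench, about 180 mm long; origin: on the bench under its middle

How it is judged:
By the outcome, as a careful person would: the job done as asked, in the order asked, and still so for the second after the job is handed in, with the robot touching nothing.
It also fails if it takes over 72 s, if anything falls off the work surface, if the arm or the gripper's body presses on something with over 40 N, if the wrist force passes 120 N, or if a joint passes its speed limit or range.

## Working session

There is one attempt and no reset: what is moved stays moved. The work goes in short steps, Python scripts to look and compute and a shell command to move; the robot and the scene stay as the last step left them, time stands still between calls to the robot, and variables do not carry over. Pictures are saved under pics/ and viewed, and the job is handed in when it is done.

```bash
mkdir -p pics; ls; python3 - <<'E'
from plant import sensors, viewer, r
import cv2
print(sensors.get_state())
for n in ["side","top","wrist"]:
    c=viewer.capture(n); cv2.imwrite(f"pics/{n}0.png",c["img"][:,:,::-1])
    print(n,{k:(v.tolist() if hasattr(v,'tolist') else v) for k,v in c.items() if k!="img"})
E
```

```text
pics
{'time_s': 0.0, 'joints': array([-5.41393541e+01,  2.05903596e+01,  6.33652753e-01, -1.97524977e-02,
       -7.01375122e+01, -1.65080560e+01]), 'qd': array([ 0.05415852, -0.00449502, -0.04248528, -0.06357855, -0.05281531,
        0.01950456]), 'joint_torque': array([ 2.95079924e-03, -5.82727003e+01,  2.93050271e+01,  6.99695706e+00,
        6.76034237e-03, -1.33993481e-04]), 'tcp_pos': array([ 0.22349748, -0.63639394,  0.22563508]), 'eef_rot': array([ 1.79904388e+02, -8.97160614e-03, -1.60654129e+02]), 'contact_force': array([-0.1024983 ,  0.23871769, -0.78929707]), 'moment': array([-0.00617447,  0.0327655 ,  0.01139129]), 'gripper_width': 0.08734631635316133}
side {'camera_matrix': [[562.4241653634098, 0.0, 317.628785379375], [0.0, 562.4241653634098, 231.24157328347133], [0.0, 0.0, 1.0]], 'k1': -0.013718121143581466, 'camera_from_world': [[-0.9911236288695429, -0.13253629533719635, 0.010396283699473392, 0.6159800709896145], [-0.09162663568574782, 0.6243447381067362, -0.775756538890483, 0.14360056073517524], [0.09632503272451932, -0.7698232124434294, -0.6309466773459528, 1.15140
[... 268 characters left out ...]
86666076848959, 0.017651371415876853], [-0.9942275503556802, -0.018448623131912457, -0.1056940226232308, 0.6330536077526906], [0.10595195029325871, -0.013610564775595371, -0.9942780982982297, 1.0187947290886212], [0.0, 0.0, 0.0, 1.0]]}
wrist {'camera_matrix': [[389.2082925023925, 0.0, 320.1101209112861], [0.0, 389.2082925023925, 243.1493383048646], [0.0, 0.0, 1.0]], 'k1': -0.04927614526097307, 'mount': [[-3.3553906885692775e-06, -0.9619548811510077, -0.2732083575194807, 0.07310925359026757], [0.9999999869473027, 4.090546758341577e-05, -0.0001563078276245342, -0.0003631199018463427], [0.0001615367933575502, -0.2732083544778486, 0.9619548684576481, -0.15729941749094437], [0.0, 0.0, 0.0, 1.0]]}
```

View pics/side0.png

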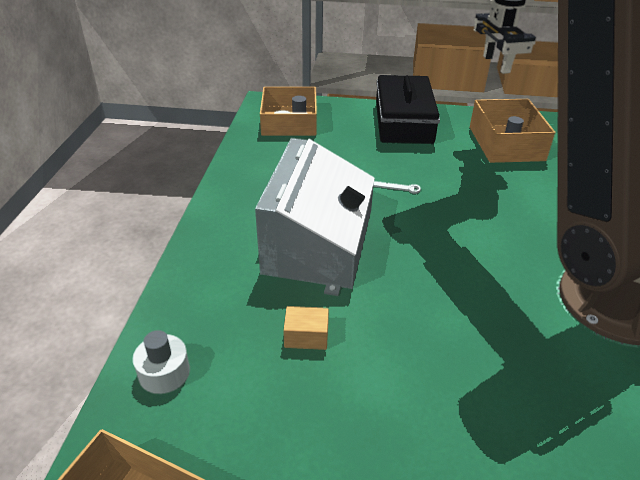

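View pics/top0.png

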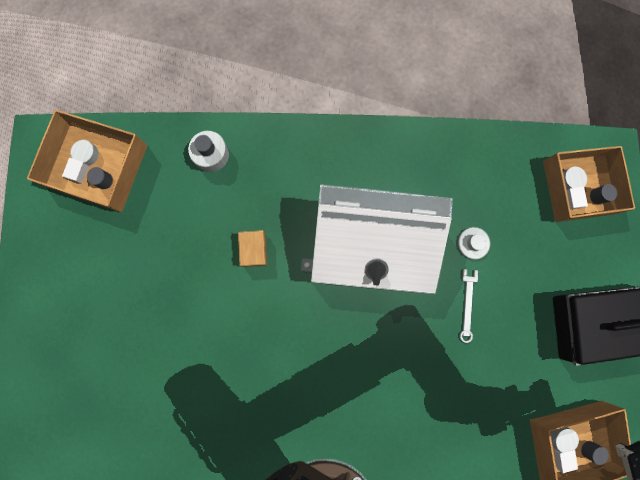

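View pics/wrist0.png

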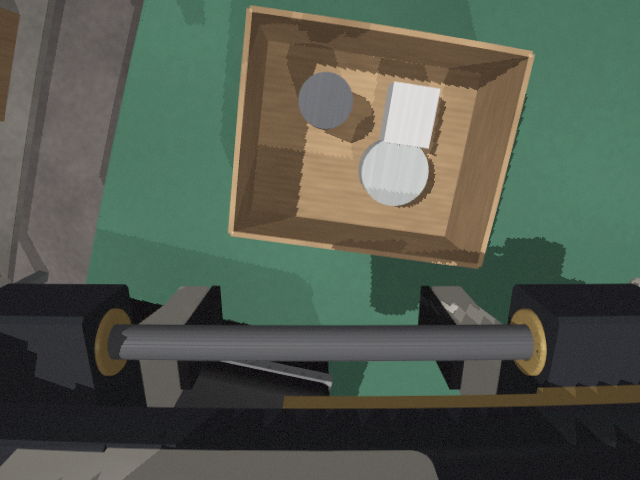

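The side view shows the closed box, with the knob at (351,198). The top view shows the cover corners near (312,282) and (436,293), and the back strip corners near (321,186) and (452,198). The hub is at (474,243), the spanner at x≈468 and the carton at (252,248). Next I'll measure these more exactly.

```bash
cat > h.py <<'E'
import numpy as np, cv2
from scipy.spatial.transform import Rotation as Ro
from plant import sensors, viewer
def cap(n):
    s=sensors.get_state(); c=viewer.capture(n)
    if n=="wrist":
        T=np.eye(4); T[:3,:3]=Ro.from_euler('xyz',s['eef_rot'],degrees=True).as_matrix(); T[:3,3]=s['tcp_pos']
        c["camera_from_world"]=np.linalg.inv(T@np.array(c["mount"]))
    return c
def ray(c,px):
    d=np.array([c["k1"],0,0,0,0.])
    p=cv2.undistortPoints(np.array(px,float).reshape(-1,1,2),np.array(c["camera_matrix"]),d).reshape(-1,2)
    M=np.array(c["camera_from_world"]);R=M[:3,:3];o=-R.T@M[:3,3]
    return o,np.c_[p,np.ones(len(p))]@R
def onz(c,px,z):
    o,d=ray(c,px); return o+d*((np.array(z)-o[2])/d[:,2])[:,None]
def proj(c,P):
    M=np.array(c["camera_from_world"])
    return cv2.projectPoints(np.array(P,float).reshape(-1,3),cv2.Rodrigues(M[:3,:3])[0],M[:3,3],np.array(c["camera_matrix"]),np.array([c["k1"],0,0,0,0.]))[0].reshape(-1,2)
def tri(c1,p1,c2,p2):
    o1,d1=ray(c1,p1);o2,d2=ray(c2,p2);out=[]
    for a,b in zip(d1,d2):
        t=np.linalg.lstsq(np.c_[a,-b],o2-o1,rcond=None)[0]
        A=o1+t[0]*a;B=o2+t[1]*b; out.append(np.r_[(A+B)/2,np.linalg.norm(A-B)])
    return np.array(out)
def zoom(c,x0,y0,x1,y1,name,k=4):
    im=cv2.resize(c["img"][y0:y1,x0:x1,::-1],None,fx=k,fy=k,interpolation=cv2.INTER_NEAREST); cv2.imwrite("pics/"+name,im)
E
python3 - <<'E'
from h import *
t=cap("top");s=cap("side")
zoom(t,290,170,470,310,"tz.png",4); zoom(s,230,130,430,280,"sz.png",4)
E
```

```text
(no output)
```

View pics/tz.png

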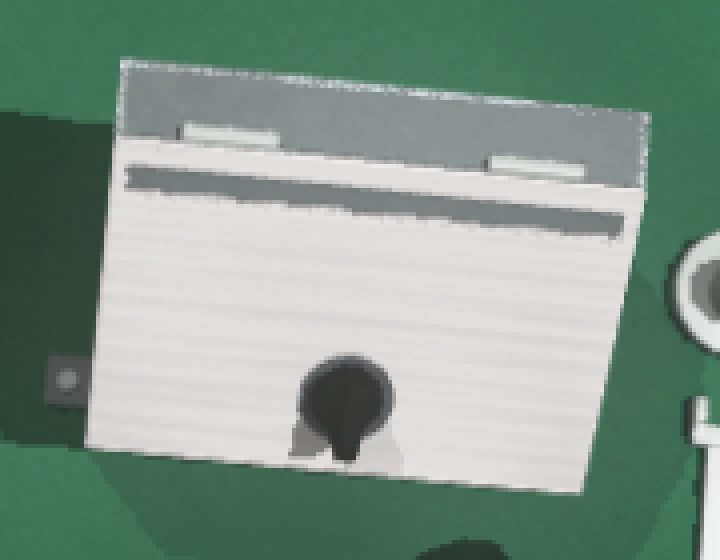

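View pics/sz.png

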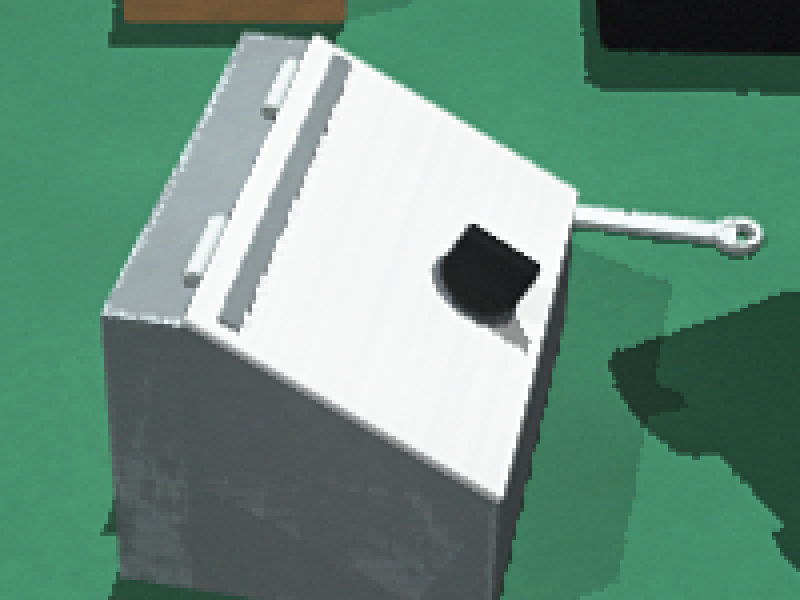

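```bash
python3 - <<'E'
from h import *
t=cap("top");s=cap("side")
T=np.array([[121,60],[651,113],[118,137],[645,188],[86,447],[582,494]])/4-.5+[290,170]
S=np.array([[103,315],[243,34],[188,322],[317,36],[501,499],[577,188]])/4-.5+[230,130]
P=tri(t,T,s,S); print(P.round(4))
for i in (0,2,4): 
    d=P[i,:3]-P[i+1,:3]; print(np.linalg.norm(d), np.degrees(np.arctan2(-d[0],d[1])))
# constrained heights (top)
zs=[.175,.175,.18,.18,.093,.093]
Q=onz(t,T,zs);print(Q.round(4))
for i in (0,2,4): 
    d=Q[i]-Q[i+1]; print(np.linalg.norm(d), np.degrees(np.arctan2(-d[0],d[1])))
E
```

```text
[[ 7.421e-01  2.660e-02  1.764e-01  4.000e-04]
 [ 7.213e-01 -2.535e-01  1.750e-01  2.000e-04]
 [ 7.005e-01  2.750e-02  1.775e-01  1.500e-03]
 [ 6.785e-01 -2.474e-01  1.811e-01  2.800e-03]
 [ 5.430e-01  4.100e-02  9.530e-02  1.000e-04]
 [ 5.210e-01 -2.354e-01  9.970e-02  1.000e-04]]
0.28085631811929346 -4.256968023008392
0.2758085755330411 -4.587542196657603
0.2772985288848239 -4.545338938051414
[[ 0.7427  0.0266  0.175 ]
 [ 0.7212 -0.2535  0.175 ]
 [ 0.7008  0.0276  0.18  ]
 [ 0.6801 -0.2478  0.18  ]
 [ 0.5431  0.041   0.093 ]
 [ 0.521  -0.2373  0.093 ]]
0.28089674290713523 -4.394210264342957
0.2761254177428574 -4.299877724877965
0.27918151664931823 -4.549103145544715
```

```bash
cat >> h.py <<'E'
YAW=np.radians(-4.4); O=np.array([.632,-.106,0]); RB=Ro.from_euler('z',YAW)
def B(x,y,z): return O+RB.apply([x,y,z])
def slope(d,y,out,th=0):  # point on cover: d from hinge down, out from underside, opening th
    a=np.radians(28)-th
    return B(.06-d*np.cos(a)-out*np.sin(a),y,.175-d*np.sin(a)+out*np.cos(a))
def tool(lean,spin=0,flip=True): # tool pointing lean deg forward of down (box frame), spin deg clockwise seen along tool z
    a=np.radians(lean); z=np.array([np.sin(a),0,-np.cos(a)]); y=np.array([0,-1.,0]) if flip else np.array([0,1.,0])
    R=np.c_[np.cross(y,z),y,z]
    return RB*Ro.from_matrix(R)*Ro.from_euler('z',np.radians(spin))
def delta(p,R):
    s=sensors.get_state(); R0=Ro.from_euler('xyz',s['eef_rot'],degrees=True)
    return ((p-s['tcp_pos'])*100).round(2),(R*R0.inv()).as_rotvec().round(3)
E
python3 - <<'E'
from h import *
t=cap("top");s=cap("side")
for c in(t,s): print(proj(c,[slope(.135,0,.040),slope(.135-.023,0,.040),slope(.135+.023,0,.040)]).round(1))
print(slope(.135,0,.014),slope(.135,0,.095))
print(delta(slope(.135,0,.095),tool(28)))
print(delta(slope(.135,0,.095),tool(0)))
h=onz(t,[[474,243]],.035);print(h)
E
```

```text
[[378.  276.5]
 [379.6 266.6]
 [376.4 286.1]]
[[356.1 191.7]
 [346.9 186.3]
 [365.3 197.1]]
[ 0.56642332 -0.10095415  0.12398261] [ 0.52850819 -0.09803674  0.19550136]
(array([30.49, 53.88, -3.1 ]), array([-0.671, -0.088,  2.655]))
(array([30.49, 53.88, -3.1 ]), array([ 0.   , -0.   ,  2.727]))
[[ 0.64218212 -0.35126835  0.035     ]]
```

```bash
python3 -m handwheel '[5,10,12,0,0,0.5, 10,20,14,0,0,1.0, 15,28,14,0,0,1.5, 20,36,14,0,0,1.5, 25,46,14,0,0,1.5, 28,50,14,0,0,1.5, 28,50,14,0,0,1.5, 28,50,14,0,0,1.5]' 0 20; python3 -m handwheel '[0,0,0,0,0,0.5,0,0,0,0,0,0.5,0,0,0,0,0,0.5,0,0,0,0,0,0.5]'; python3 - <<'E'
from h import *
s=sensors.get_state();print(s['joints'].round(1),s['tcp_pos'],s['eef_rot'])
print(delta(slope(.135,0,.095),tool(28)))
E
```

```text
time_s: 1.25
tcp_pos: [0.404, -0.309, 0.3411]
eef_rot: [-179.9, -0.0, -91.5]
contact_force: [1.5, -0.1, -0.2]
gripper_width: 0.0877
time_s: 1.65
tcp_pos: [0.4042, -0.3086, 0.3414]
eef_rot: [-179.9, -0.0, -62.5]
contact_force: [-0.3, 0.1, 0.2]
gripper_width: 0.0877
[-15.2   1.3  -8.7  -0.  -79.9  42.7] [ 0.40416677 -0.30860012  0.34137959] [-1.79923123e+02 -3.55918882e-02 -6.25310783e+01]
(array([ 12.43,  21.06, -14.59]), array([-0.282, -0.424,  0.993]))
```

```bash
python3 -m handwheel '[4,7,-2,-0.08,-0.12,0.3, 8,14,-5,-0.17,-0.25,0.6, 12.43,21.06,-8,-0.282,-0.424,0.993, 12.43,21.06,-8,-0.282,-0.424,0.993, 12.43,21.06,-8,-0.282,-0.424,0.993, 12.43,21.06,-8,-0.282,-0.424,0.993, 12.43,21.06,-8,-0.282,-0.424,0.993, 12.43,21.06,-8,-0.282,-0.424,0.993]' 0 20; python3 - <<'E'
from h import *
s=sensors.get_state();print(s['joints'].round(1),s['tcp_pos'],s['eef_rot'])
print(delta(slope(.135,0,.065),tool(28)))
w=cap("wrist");cv2.imwrite("pics/w1.png",w["img"][:,:,::-1])
print(proj(w,[slope(.135-.023,0,.040),slope(.135+.023,0,.040)]))
E
```

```text
time_s: 2.45
tcp_pos: [0.5274, -0.0973, 0.2608]
eef_rot: [179.9, -28.1, -4.0]
contact_force: [0.3, -0.6, -0.3]
gripper_width: 0.0877
[ 16.9 -11.  -43.   18.2 -32.8  56. ] [ 0.5273842  -0.09729995  0.26075979] [179.898218   -28.08239956  -3.99099783]
(array([ 1.52, -0.18, -9.17]), array([ 0.002,  0.001, -0.006]))
[[320.98097461 248.25743512]
 [320.55070243 306.43576643]]
```

View pics/w1.png

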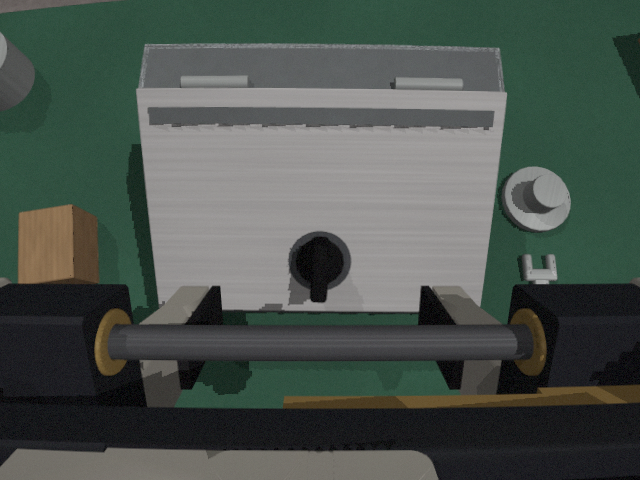

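The wing runs from (320,238) to (318,300), within about a millimetre of where the model puts it. I'll descend onto it.

```bash
python3 -m handwheel '[0.8,0,-4.5,0,0,-0.006, 1.5,-0.2,-9.2,0,0,-0.006, 2.2,-0.25,-10.6,0,0,-0.006, 3,-0.3,-12,0,0,-0.006, 3.9,-0.35,-13.6,0,0,-0.006, 3.9,-0.35,-13.6,0,0,-0.006, 3.9,-0.35,-13.6,0,0,-0.006]' 0 20; python3 - <<'E'
from h import *
print(delta(slope(.135,0,.014),tool(28)))
E
```

```text
time_s: 3.2
tcp_pos: [0.5673, -0.105, 0.134]
eef_rot: [-179.7, -27.2, -4.4]
contact_force: [0.3, -0.8, 0.2]
gripper_width: 0.0876
(array([-0.09,  0.4 , -1.01]), array([-0.006, -0.014, -0.002]))
```

```bash
python3 -m handwheel '[-0.1,0.4,-0.5,-0.006,-0.014,0, -0.1,0.4,-1,-0.006,-0.014,0, -0.1,0.4,-1,-0.006,-0.014,0, -0.1,0.4,-1,-0.006,-0.014,0]' 0 20; python3 - <<'E'
from h import *
print(delta(slope(.135,0,.014),tool(28)), sensors.get_state()['joints'].round(1))
w=cap("wrist");cv2.imwrite("pics/w2.png",w["img"][:,:,::-1])
E
```

```text
time_s: 3.6
tcp_pos: [0.5678, -0.1031, 0.1333]
eef_rot: [-179.6, -27.2, -4.2]
contact_force: [0.3, -0.4, 0.1]
gripper_width: 0.0877
(array([-0.14,  0.22, -0.93]), array([-0.008, -0.014, -0.007])) [  2.6   2.8 -58.2  54.5  -3.3  29.4]
```

View pics/w2.png

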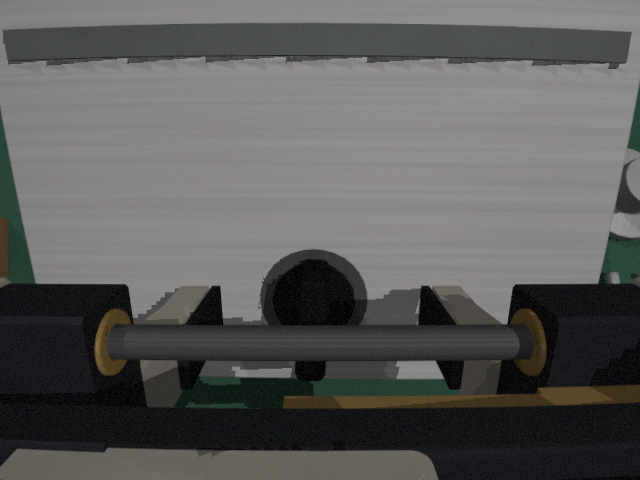

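With a 28° lean, J3 sits at its limit and the wrist is close to singular. I'll ease the lean to 24° and take the wing with the fingertips.

```bash
python3 - <<'E'
from h import *
print(delta(slope(.135,0,.021),tool(24)))
E
```

```text
(array([-0.47,  0.25, -0.31]), array([-0.003,  0.056, -0.006]))
```

```bash
python3 -m handwheel '[-0.3,0.1,0.2,-0.003,0.03,-0.006, -0.4,0.2,0.1,-0.003,0.056,-0.006, -0.47,0.25,-0.1,-0.003,0.056,-0.006, -0.47,0.25,-0.31,-0.003,0.056,-0.006, -0.47,0.25,-0.31,-0.003,0.056,-0.006, -0.47,0.25,-0.31,-0.003,0.056,-0.006]' 0 20; python3 - <<'E'
from h import *
print(delta(slope(.135,0,.021),tool(24)), sensors.get_state()['joints'].round(1))
E
```

```text
time_s: 4.25
tcp_pos: [0.5626, -0.1011, 0.1298]
eef_rot: [180.0, -23.9, -4.4]
contact_force: [0.5, 0.5, -0.4]
gripper_width: 0.0875
(array([0.06, 0.04, 0.03]), array([ 0.001, -0.001, -0.   ])) [ 11.8   3.8 -50.2  27.1 -14.4  48.8]
```

```bash
python3 -m handwheel '[0.25,0,-0.35,0,0,0, 0.25,0,-0.35,0,0,0, 0.25,0,-0.35,0,0,0]' 0 20; python3 -m handwheel '[0,0,0,0,0,0,0,0,0,0,0,0,0,0,0,0,0,0,0,0,0,0,0,0,0,0,0,0,0,0,0,0,0,0,0,0,0,0,0,0,0,0]' 255 20; python3 - <<'E'
from h import *
s=sensors.get_state()
print(delta(slope(.135,0,.017),tool(24)), s['joints'].round(1),s['contact_force'],s['gripper_width'])
n=tool(28,0).as_matrix()[:,2]; print(n, tool(24).as_matrix()[:,2])
E
```

```text
time_s: 4.55
tcp_pos: [0.5648, -0.1017, 0.126]
eef_rot: [179.9, -23.9, -4.4]
contact_force: [-0.1, 0.4, -0.2]
gripper_width: 0.0878
time_s: 5.25
tcp_pos: [0.5648, -0.1016, 0.126]
eef_rot: [179.9, -23.9, -4.4]
contact_force: [-0.3, -0.1, 0.2]
gripper_width: 0.0369
(array([0.02, 0.08, 0.06]), array([ 0.001, -0.002,  0.   ])) [ 11.4   4.3 -50.6  28.3 -13.6  47.9] [-0.2893113  -0.12344322  0.21450502] 0.036928574381582695
[ 0.46808791 -0.0360174  -0.88294759] [ 0.40553789 -0.03120444 -0.91354546]
```

```bash
python3 -m handwheel '[0,0,0,0,0,0,0,0,0,0,0,0,0,0,0,0,0,0,0,0,0,0,0,0,0,0,0,0,0,0,0,0,0,0,0,0]'
```

```text
time_s: 5.85
tcp_pos: [0.5651, -0.0999, 0.126]
eef_rot: [-180.0, -24.0, -4.3]
contact_force: [-7.5, 13.9, 2.2]
gripper_width: 0.0132
```

```bash
python3 -m handwheel '[0,0,0,0.041,-0.003,-0.091, 0,0,0,0.081,-0.006,-0.183, 0,0,0,0.122,-0.009,-0.274, 0,0,0,0.162,-0.012,-0.365, 0,0,0,0.203,-0.016,-0.457, 0,0,0,0.203,-0.016,-0.457]';python3 - <<'E'
from h import *
s=sensors.get_state()
print(s['joints'].round(1),s['contact_force'],s['moment'],s['gripper_width'])
E
```

```text
time_s: 6.45
tcp_pos: [0.5652, -0.0989, 0.126]
eef_rot: [-167.8, -20.9, -35.3]
contact_force: [-3.5, 6.3, -0.1]
gripper_width: 0.0129
[ 11.5   4.3 -50.8  28.6 -13.2  18.7] [-3.48640478  6.32919456 -0.08337331] [2.94451157 2.47484915 1.22513936] 0.012923484097992117
```

```bash
python3 -m handwheel '[0,0,0,0.041,-0.003,-0.091, 0,0,0,0.081,-0.006,-0.183, 0,0,0,0.122,-0.009,-0.274, 0,0,0,0.162,-0.012,-0.365, 0,0,0,0.203,-0.016,-0.457, 0,0,0,0.243,-0.019,-0.548, 0,0,0,0.243,-0.019,-0.548]';python3 - <<'E'
from h import *
s=sensors.get_state()
print(s['joints'].round(1),s['contact_force'],s['moment'],s['gripper_width'])
d,w=delta(s['tcp_pos'],tool(24,0));print(w, np.linalg.norm(w))
print(delta(s['tcp_pos'],tool(24,93)))
E
```

```text
time_s: 7.15
tcp_pos: [0.5657, -0.0984, 0.1263]
eef_rot: [-158.1, -10.6, -69.5]
contact_force: [1.1, 2.6, -1.3]
gripper_width: 0.0135
[ 11.4   4.2 -51.2  29.7 -12.8 -16.7] [ 1.13166863  2.59726625 -1.29406032] [1.22206733 1.17221266 0.49403159] 0.0134729585721394
[-0.45   0.037  1.005] 1.1017685782413655
(array([0., 0., 0.]), array([ 0.211, -0.012, -0.477]))
```

```bash
python3 -m handwheel '[0,0,0,0.041,-0.003,-0.091, 0,0,0,0.081,-0.006,-0.183, 0,0,0,0.122,-0.009,-0.274, 0,0,0,0.162,-0.012,-0.365, 0,0,0,0.203,-0.012,-0.457,0,0,0,0.23,-0.012,-0.52,0,0,0,0.23,-0.012,-0.52,0,0,0,0.23,-0.012,-0.52]';python3 - <<'E'
from h import *
s=sensors.get_state()
print(s['joints'].round(1),s['contact_force'],s['moment'],s['gripper_width'])
d,w=delta(s['tcp_pos'],tool(24,0));print(w, np.linalg.norm(w))
print(delta(s['tcp_pos'],tool(24,93)))
E
```

```text
time_s: 7.95
tcp_pos: [0.566, -0.0983, 0.1265]
eef_rot: [-156.1, 2.2, -99.4]
contact_force: [0.5, -0.3, 0.4]
gripper_width: 0.0146
[ 11.7   4.3 -50.6  28.6 -13.5 -48.2] [ 0.46586738 -0.32267125  0.42404047] [-0.11518177  0.76973222  0.51756492] 0.01462399791786792
[-0.675  0.051  1.522] 1.665746079088887
(array([0., 0., 0.]), array([-0.017,  0.001,  0.039]))
```

```bash
python3 - <<'E'
from h import *
c=cap("side");zoom(c,230,130,430,280,"s3.png",4)
w=cap("wrist");cv2.imwrite("pics/w3.png",w["img"][:,:,::-1])
E
```

```text
(no output)
```

View pics/s3.png

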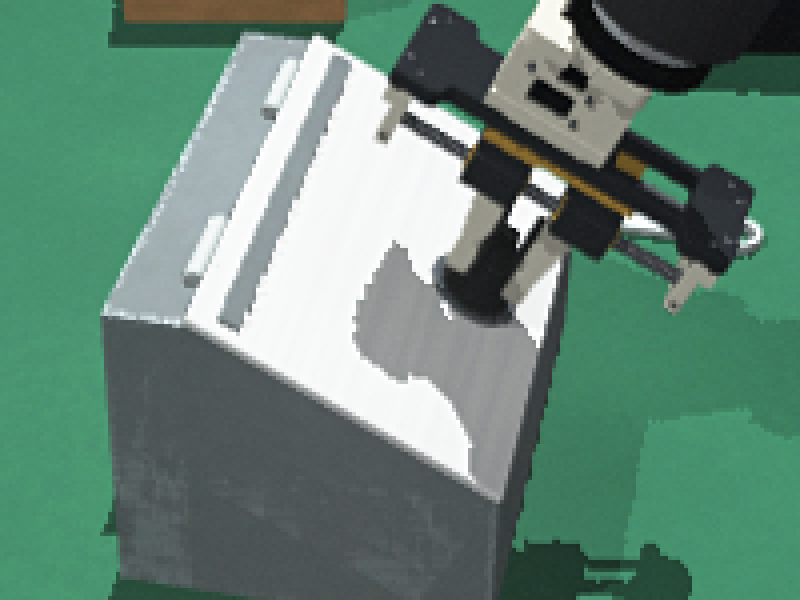

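View pics/w3.png

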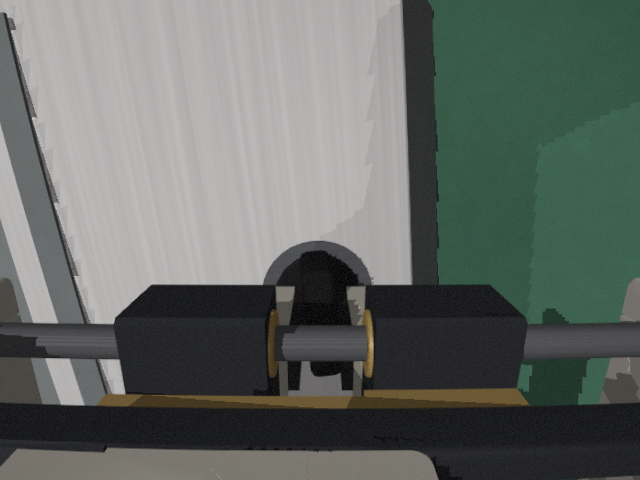

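```bash
python3 -m handwheel '[0,0,0,0.02,0,-0.045,0,0,0,0.041,-0.003,-0.091,0,0,0,0.041,-0.003,-0.091,0,0,0,0.041,-0.003,-0.091]' - 40;python3 - <<'E'
from h import *
s=sensors.get_state()
print(s['joints'].round(1),s['contact_force'],s['moment'],s['gripper_width'])
print(delta(s['tcp_pos'],tool(24,90)))
E
```

```text
time_s: 8.45
tcp_pos: [0.5661, -0.0984, 0.1266]
eef_rot: [-156.4, 4.5, -104.5]
contact_force: [1.2, -3.0, 0.8]
gripper_width: 0.0147
[ 11.7   4.3 -50.5  28.4 -13.6 -53.6] [ 1.1667539  -2.97705639  0.800126  ] [-1.06375943  0.51040137  0.81184838] 0.014728294882004169
(array([0., 0., 0.]), array([-0.079,  0.005,  0.176]))
```

```bash
python3 -m handwheel '[0,0,0,-0.03,0,0.06,0,0,0,-0.06,0,0.13,0,0,0,-0.06,0,0.13]' - 40;cat >> h.py <<'E'
def arc(ths):
    s=sensors.get_state(); hp=B(.06,0,.175); ax=RB.apply([0,1,0])
    for t in ths:
        R=Ro.from_rotvec(ax*np.radians(t)); p=hp+R.apply(s['tcp_pos']-hp)
        print(t,((p-s['tcp_pos'])*100).round(2),(ax*np.radians(t)).round(3))
E
python3 - <<'E'
from h import *
s=sensors.get_state()
print(s['joints'].round(1),s['contact_force'],s['moment'],s['gripper_width'])
arc(np.arange(1,9)*4)
E
```

```text
time_s: 8.75
tcp_pos: [0.5661, -0.0988, 0.1267]
eef_rot: [-155.8, 1.1, -96.9]
contact_force: [2.5, -3.1, -0.9]
gripper_width: 0.0133
[ 11.3   4.2 -51.4  30.6 -12.7 -47. ] [ 2.4888085  -3.07237475 -0.89708998] [-0.9048289   0.23302175 -0.13268363] 0.013334545694758297
4 [-0.31  0.02  0.89] [0.005 0.07  0.   ]
8 [-0.55  0.04  1.8 ] [0.011 0.139 0.   ]
12 [-0.73  0.06  2.73] [0.016 0.209 0.   ]
16 [-0.84  0.06  3.67] [0.021 0.278 0.   ]
20 [-0.89  0.07  4.61] [0.027 0.348 0.   ]
24 [-0.87  0.07  5.55] [0.032 0.418 0.   ]
28 [-0.79  0.06  6.49] [0.037 0.487 0.   ]
32 [-0.64  0.05  7.43] [0.043 0.557 0.   ]
```

```bash
python3 -m handwheel '[-0.31,0.02,0.9,0.005,0.07,0, -0.55,0.04,1.8,0.011,0.139,0, -0.73,0.06,2.73,0.016,0.209,0, -0.73,0.06,2.73,0.016,0.209,0]' - 40;
python3 - <<'E'
from h import *
s=sensors.get_state()
print(s['joints'].round(1),s['contact_force'],s['moment'],s['gripper_width'])
arc(np.arange(1,9)*5)
E
```

```text
time_s: 9.15
tcp_pos: [0.5588, -0.0984, 0.1547]
eef_rot: [-168.0, 0.5, -97.1]
contact_force: [-4.8, -0.4, 3.7]
gripper_width: 0.0132
[ 12.2   7.1 -30.9   5.3 -40.7 -23. ] [-4.77939732 -0.42665353  3.71206117] [-0.02249326  1.44749998  0.5315337 ] 0.013154082849347087
5 [-0.13  0.01  1.17] [0.007 0.087 0.   ]
10 [-0.15  0.01  2.35] [0.013 0.174 0.   ]
15 [-0.07  0.01  3.53] [0.02  0.261 0.   ]
20 [ 0.11 -0.01  4.69] [0.027 0.348 0.   ]
25 [ 0.39 -0.03  5.83] [0.033 0.435 0.   ]
30 [ 0.77 -0.06  6.95] [0.04  0.522 0.   ]
35 [ 1.25 -0.1   8.03] [0.047 0.609 0.   ]
40 [ 1.81 -0.14  9.06] [0.054 0.696 0.   ]
```

```bash
python3 - <<'E'
from h import *
c=cap("side");zoom(c,230,130,430,280,"s4.png",4)
E
```

```text
(no output)
```

View pics/s4.png

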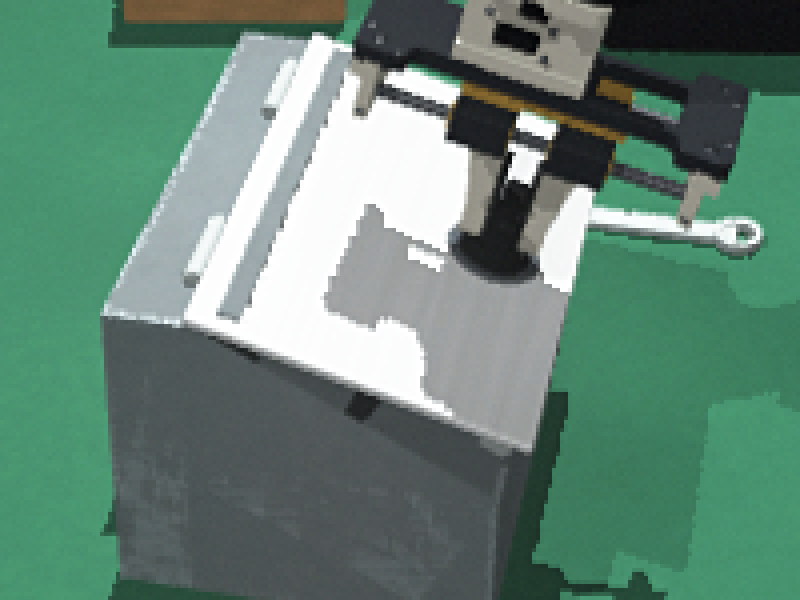

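The cover is rising, and a lever shows through the left gap. I'll keep lifting.

```bash
python3 -m handwheel '[-0.13,0.01,1.17,0.007,0.087,0, -0.15,0.01,2.35,0.013,0.174,0, -0.07,0.01,3.53,0.02,0.261,0, 0.11,-0.01,4.69,0.027,0.348,0, 0.39,-0.03,5.83,0.033,0.435,0, 0.77,-0.06,6.95,0.04,0.522,0, 0.77,-0.06,6.95,0.04,0.522,0]' - 40;
python3 - <<'E'
from h import *
s=sensors.get_state()
print(s['joints'].round(1),s['contact_force'],s['moment'],s['gripper_width'])
arc(np.arange(1,9)*5)
E
```

```text
time_s: 9.9
tcp_pos: [0.5658, -0.0989, 0.2228]
eef_rot: [161.6, -0.9, -97.0]
contact_force: [-7.2, 0.9, 8.6]
gripper_width: 0.0135
[  7.1  23.    2.8  -3.5 -87.9 -13.5] [-7.15669264  0.90168884  8.63321474] [0.43354786 1.79592309 0.23048999] 0.013522991919524326
5 [ 0.46 -0.04  1.09] [0.007 0.087 0.   ]
10 [ 1.02 -0.08  2.13] [0.013 0.174 0.   ]
15 [ 1.66 -0.13  3.11] [0.02  0.261 0.   ]
20 [ 2.39 -0.18  4.04] [0.027 0.348 0.   ]
25 [ 3.2  -0.25  4.9 ] [0.033 0.435 0.   ]
30 [ 4.07 -0.31  5.69] [0.04  0.522 0.   ]
35 [ 5.02 -0.39  6.4 ] [0.047 0.609 0.   ]
40 [ 6.02 -0.46  7.02] [0.054 0.696 0.   ]
```

```bash
python3 -m handwheel '[0.46,-0.04,1.09,0.007,0.087,0, 1.02,-0.08,2.13,0.013,0.174,0, 1.66,-0.13,3.11,0.02,0.261,0, 2.39,-0.18,4.04,0.027,0.348,0, 2.39,-0.18,4.04,0.027,0.348,0]' - 40;
python3 - <<'E'
from h import *
s=sensors.get_state()
print(s['joints'].round(1),s['contact_force'],s['moment'],s['gripper_width'])
arc(np.arange(1,9)*5)
c=cap("side");zoom(c,200,60,440,260,"s5.png",3)
E
```

```text
time_s: 10.4
tcp_pos: [0.5882, -0.1008, 0.2622]
eef_rot: [140.8, -1.8, -96.4]
contact_force: [-9.6, 2.4, 9.6]
gripper_width: 0.0139
[   5.1   37.4   24.8   -6.5 -116.2  -12.9] [-9.63965131  2.44795222  9.63529984] [ 6.88086266e-01  2.12572725e+00 -1.02571184e-03] 0.013876677306251995
5 [ 0.8  -0.06  0.87] [0.007 0.087 0.   ]
10 [ 1.67 -0.13  1.67] [0.013 0.174 0.   ]
15 [ 2.6 -0.2  2.4] [0.02  0.261 0.   ]
20 [ 3.6  -0.28  3.03] [0.027 0.348 0.   ]
25 [ 4.65 -0.36  3.58] [0.033 0.435 0.   ]
30 [ 5.74 -0.44  4.03] [0.04  0.522 0.   ]
35 [ 6.86 -0.53  4.39] [0.047 0.609 0.   ]
40 [ 8.01 -0.62  4.65] [0.054 0.696 0.   ]
```

View pics/s5.png

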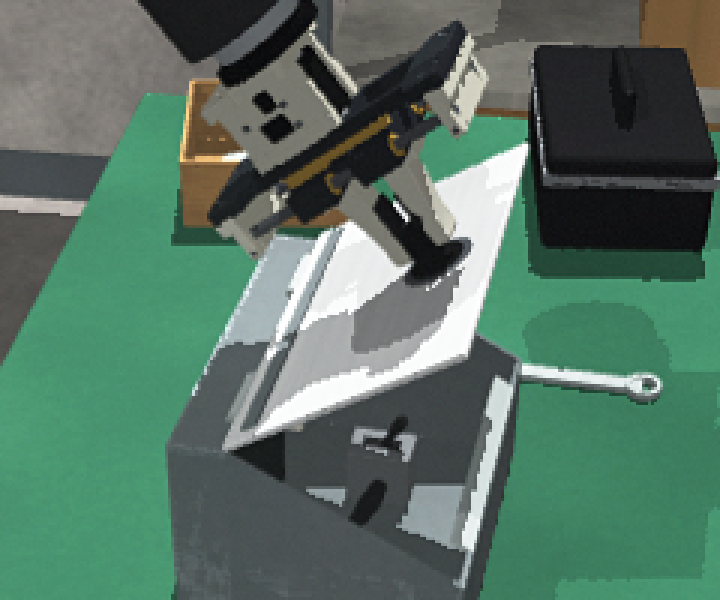

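```bash
python3 -m handwheel '[0.8,-0.06,0.87,0.007,0.087,0, 1.67,-0.13,1.67,0.013,0.174,0, 2.6,-0.2,2.4,0.02,0.261,0, 3.6,-0.28,3.03,0.027,0.348,0, 3.6,-0.28,3.03,0.027,0.348,0]' - 40;
python3 - <<'E'
from h import *
s=sensors.get_state()
print(s['joints'].round(1),s['contact_force'],s['moment'],s['gripper_width'])
arc(np.arange(1,6)*5)
E
```

```text
time_s: 10.95
tcp_pos: [0.6233, -0.1037, 0.2925]
eef_rot: [120.1, -2.4, -95.5]
contact_force: [-7.4, 4.2, 15.9]
gripper_width: 0.0142
[   3.7   53.1   48.1  -11.6 -144.2  -16.1] [-7.43832824  4.15975278 15.93794928] [ 0.89993766  2.65405117 -0.46277686] 0.014188289725014878
5 [ 1.05 -0.08  0.56] [0.007 0.087 0.   ]
10 [ 2.14 -0.16  1.02] [0.013 0.174 0.   ]
15 [ 3.27 -0.25  1.38] [0.02  0.261 0.   ]
20 [ 4.42 -0.34  1.65] [0.027 0.348 0.   ]
25 [ 5.6  -0.43  1.81] [0.033 0.435 0.   ]
```

```bash
python3 -m handwheel '[0.95,-0.08,0.66,0.007,0.087,0, 2.04,-0.16,1.15,0.013,0.174,0, 3.17,-0.25,1.53,0.02,0.261,0, 3.17,-0.25,1.53,0.02,0.261,0]' - 40;
python3 - <<'E'
from h import *
s=sensors.get_state()
print(s['joints'].round(1),s['contact_force'],s['moment'],s['gripper_width'])
arc(np.arange(1,6)*5)
c=cap("side");zoom(c,180,30,440,230,"s6.png",3)
E
```

```text
time_s: 11.35
tcp_pos: [0.6555, -0.1068, 0.307]
eef_rot: [104.5, -2.5, -94.5]
contact_force: [-0.1, 0.8, 8.4]
gripper_width: 0.0144
[   1.7   64.8   71.   -32.9 -170.1  -36.4] [-0.09911121  0.7516979   8.40193779] [-0.08965275 -1.06792333  0.25162307] 0.014447005819573868
5 [ 1.16 -0.09  0.27] [0.007 0.087 0.   ]
10 [ 2.34 -0.18  0.43] [0.013 0.174 0.   ]
15 [ 3.53 -0.27  0.49] [0.02  0.261 0.   ]
20 [ 4.72 -0.36  0.45] [0.027 0.348 0.   ]
25 [ 5.9  -0.45  0.31] [0.033 0.435 0.   ]
```

View pics/s6.png

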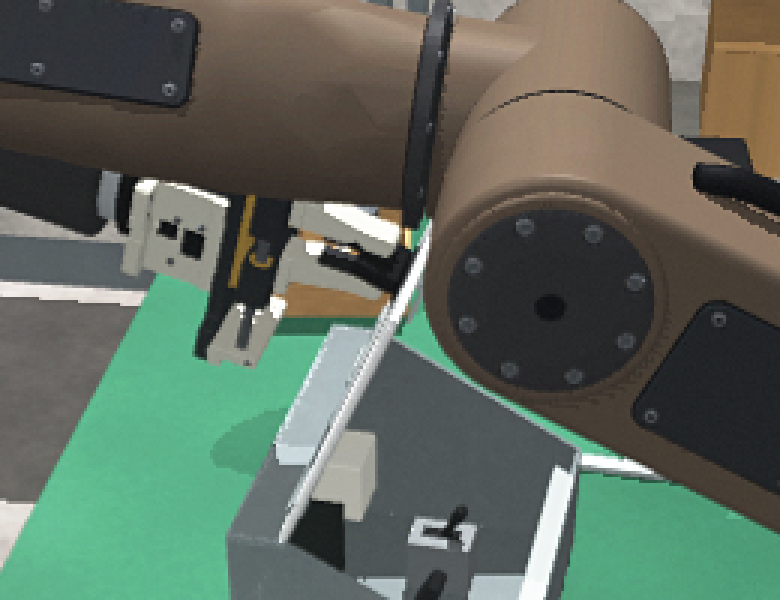

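```bash
python3 - <<'E'
from h import *
c=cap("top");zoom(c,240,100,500,300,"t6.png",3)
E
```

```text
(no output)
```

View pics/t6.png

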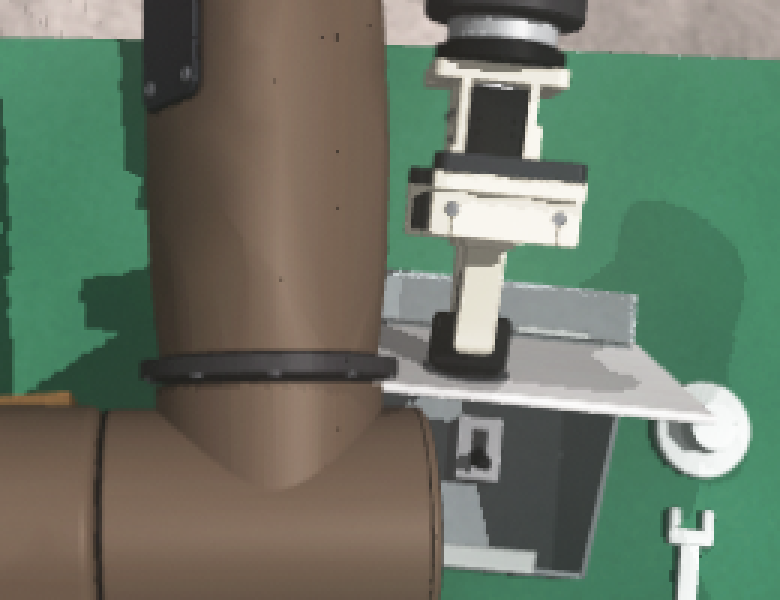

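```bash
python3 -m handwheel '[0,0,0,0,0,0,0,0,0,0,0,0,0,0,0,0,0,0,0,0,0,0,0,0]' 110 20;
python3 - <<'E'
from h import *
s=sensors.get_state()
print(s['joints'].round(1),s['contact_force'],s['moment'],s['gripper_width'],Ro.from_euler('xyz',s['eef_rot'],degrees=True).as_matrix()[:,2])
E
python3 -m handwheel '[1,-0.1,0.2,0,0,0, 2,-0.2,0.4,0,0,0, 2,-0.2,0.4,0,0,0]'
python3 - <<'E'
from h import *
s=sensors.get_state()
print(s['joints'].round(1),s['contact_force'],s['moment'],s['gripper_width'])
E
```

```text
time_s: 11.85
tcp_pos: [0.6553, -0.1064, 0.3069]
eef_rot: [105.0, -2.6, -94.8]
contact_force: [0.2, 0.2, 0.2]
gripper_width: 0.0411
[   1.7   64.6   70.7  -32.2 -169.4  -35.9] [0.22957602 0.19613574 0.19895182] [-0.21528315 -3.15706073 -0.01097705] 0.04112293000102789 [-0.96341288  0.06957237 -0.2588345 ]
time_s: 12.15
tcp_pos: [0.6584, -0.1086, 0.3054]
eef_rot: [105.2, -2.7, -94.5]
contact_force: [0.1, -0.4, -0.6]
gripper_width: 0.0494
[   1.7   65.2   71.7  -31.4 -169.7  -35.2] [ 0.12369989 -0.41895405 -0.63913397] [-0.20592214 -3.2176005  -0.0158035 ] 0.04944091553439161
```

```bash
python3 -m handwheel '[1,-0.1,0.5,-0.006,-0.08,0, 2,-0.2,1,-0.012,-0.16,0, 2,-0.2,1,-0.012,-0.16,0,2,-0.2,1,-0.012,-0.16,0]' 110
python3 - <<'E'
from h import *
s=sensors.get_state()
print(s['joints'].round(1),s['contact_force'],s['moment'],s['gripper_width'])
E
```

```text
time_s: 12.55
tcp_pos: [0.6704, -0.11, 0.3138]
eef_rot: [114.6, -2.6, -94.8]
contact_force: [0.5, 0.0, 0.1]
gripper_width: 0.0499
[   2.8   63.4   71.7  -19.8 -162.6  -24.5] [0.52465448 0.04823592 0.05677478] [-0.15297464 -3.00757253 -0.0031474 ] 0.04985349375448619
```

```bash
python3 -m handwheel '[1.5,-0.1,0.8,-0.01,-0.12,0, 2.5,-0.2,1.5,-0.02,-0.24,0, 3,-0.2,2,-0.023,-0.3,0,3,-0.2,2,-0.023,-0.3,0,3,-0.2,2,-0.023,-0.3,0]' 110
python3 - <<'E'
from h import *
s=sensors.get_state()
print(s['joints'].round(1),s['contact_force'],s['gripper_width'])
c=cap("side");zoom(c,180,30,440,230,"s7.png",3)
E
```

```text
time_s: 13.05
tcp_pos: [0.7, -0.1118, 0.3337]
eef_rot: [131.8, -2.3, -95.6]
contact_force: [0.9, 0.7, -0.6]
gripper_width: 0.0498
[   3.5   58.4   71.6  -10.7 -150.9  -17.2] [ 0.85920498  0.68458408 -0.59278295] 0.049751636947592055
```

View pics/s7.png

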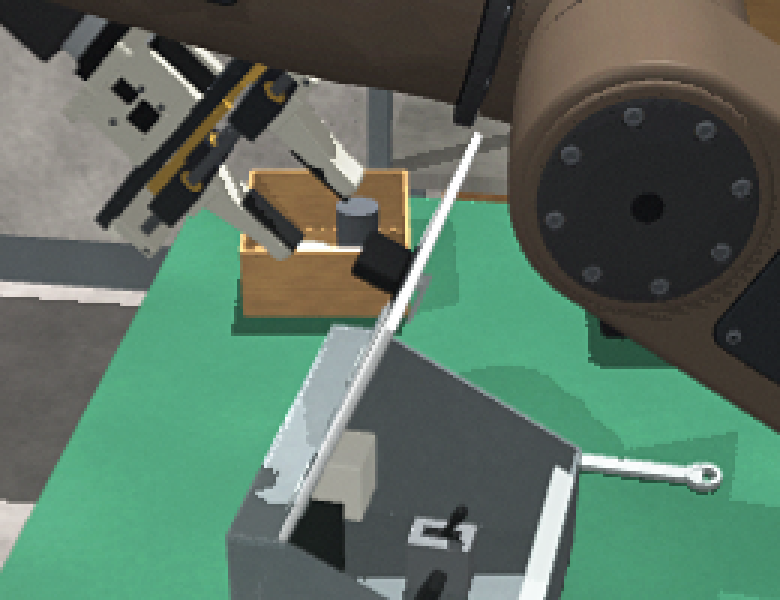

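The gripper is clear of the knob and the cover stays open by itself. I'll go up and over to the front side.

```bash
python3 -m handwheel '[0,0,4,-0.01,-0.14,0, 0,0,8,-0.02,-0.28,0, -1,0,12,-0.03,-0.42,0, -3,0,12,-0.05,-0.56,0, -5,0,12,-0.06,-0.7,0,-8,0,12,-0.065,-0.8,0,-11,0,12,-0.065,-0.8,0,-14,0,12,-0.065,-0.8,0]' 255
python3 - <<'E'
from h import *
s=sensors.get_state()
print(s['joints'].round(1),s['contact_force'],s['tcp_pos'],s['eef_rot'])
print(delta(np.array([.56,-.1,.36]),tool(10,0)))
E
```

```text
time_s: 13.9
tcp_pos: [0.5567, -0.1118, 0.4533]
eef_rot: [177.8, -0.9, -97.0]
contact_force: [-0.1, 1.5, 0.4]
gripper_width: 0.0003
[  8.6   8.4  12.8   0.3 -96.9 -15.6] [-0.13185144  1.47451597  0.38999467] [ 0.55666017 -0.11182169  0.45330792] [177.76292983  -0.8894758  -97.00025202]
(array([ 0.33,  1.18, -9.33]), array([-0.11 , -0.146,  1.616]))
```

```bash
python3 -m handwheel '[0,1,0,0,0,0.15,0,1,0,0,0,0.3,0,1,0,0,0,0.45,0,1,0,-0.02,-0.02,0.6,0,1,0,-0.04,-0.05,0.75,0,1,0,-0.06,-0.06,0.9,0,1,0,-0.07,-0.07,1.05,0,1,0,-0.07,-0.07,1.2]' 255
python3 - <<'E'
from h import *
s=sensors.get_state()
print(s['joints'].round(1),s['contact_force'],s['tcp_pos'],s['eef_rot'])
print(delta(np.array([.56,-.1,.30]),tool(10,0)))
c=cap("side");zoom(c,180,30,440,230,"s8.png",3)
c=cap("top");zoom(c,240,100,500,300,"t8.png",3)
E
```

```text
time_s: 14.7
tcp_pos: [0.5562, -0.1013, 0.452]
eef_rot: [179.3, -5.8, -28.5]
contact_force: [-0.6, 0.4, -1.0]
gripper_width: 0.0004
[ 12.5   3.    4.8   4.3 -87.8  48.9] [-0.59226467  0.41387199 -0.95210021] [ 0.55623583 -0.10134379  0.45195717] [179.33853619  -5.82853498 -28.46677685]
(array([  0.38,   0.13, -15.2 ]), array([-0.01 , -0.074,  0.421]))
```

View pics/s8.png

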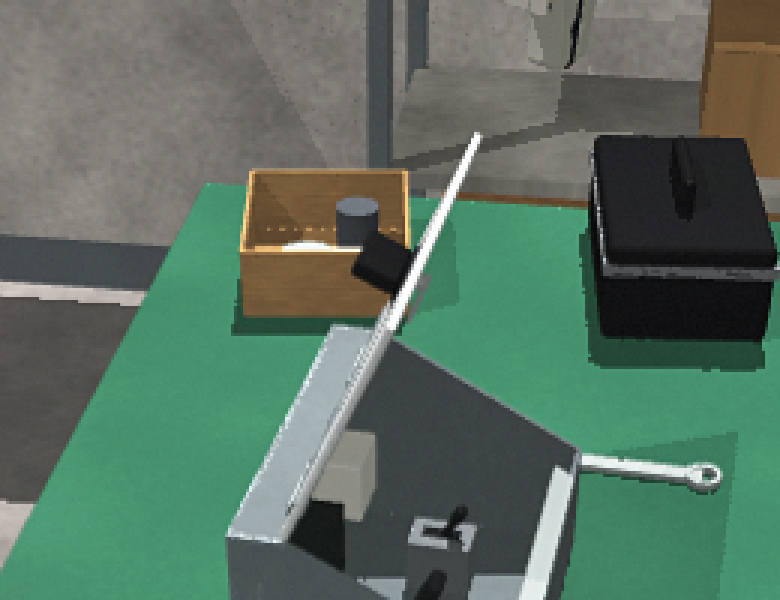

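View pics/t8.png

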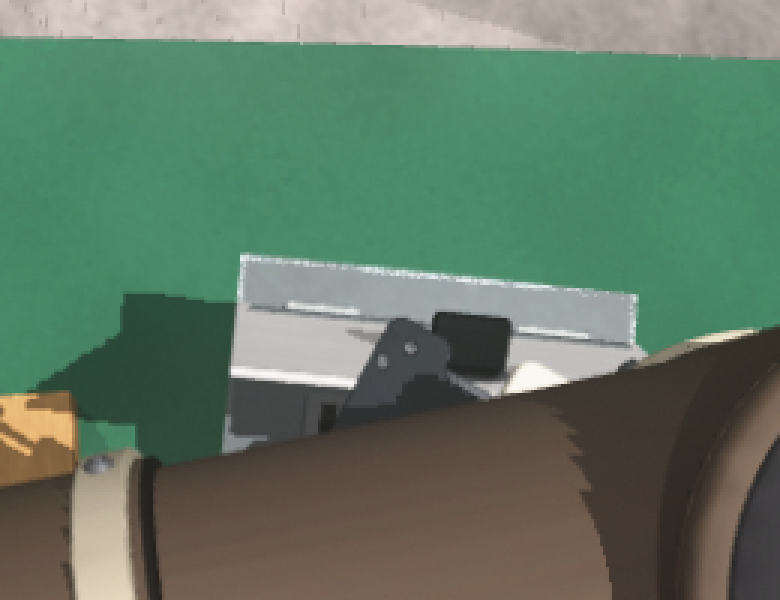

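```bash
python3 - <<'E'
from h import *
c=cap("top")
for th in (90,95,97,100,105,108.9):
    print(th, proj(c,[slope(.181,.14,0,np.radians(th)),slope(.181,.14,.006,np.radians(th))]).round(1).tolist(), slope(.181,0,0,np.radians(th)).round(3))
print((np.array([230,372])/3+[240,100]))
print(delta(np.array([.58,-.1,.31]),tool(8,0)))
E
```

```text
90 [[315.4, 233.9], [315.7, 230.6]] [ 0.607 -0.104  0.335]
95 [[316.2, 225.0], [316.6, 221.6]] [ 0.621 -0.105  0.342]
97 [[316.6, 221.4], [316.9, 217.9]] [ 0.627 -0.106  0.344]
100 [[317.1, 215.8], [317.5, 212.3]] [ 0.636 -0.106  0.347]
105 [[318.0, 206.4], [318.4, 202.9]] [ 0.651 -0.107  0.351]
108.9 [[318.7, 199.1], [319.1, 195.5]] [ 0.663 -0.108  0.354]
[316.66666667 224.        ]
(array([  2.35,   0.16, -14.23]), array([-0.001, -0.04 ,  0.431]))
```

```bash
python3 -m handwheel '[0.8,0.16,-4,0,-0.02,0.14,0.8,0.16,-8,0,-0.04,0.28,0.8,0.16,-12,0,-0.04,0.43,0.8,0.16,-14.2,0,-0.04,0.43,0.8,0.16,-14.2,0,-0.04,0.43,0.8,0.16,-14.2,0,-0.04,0.43]' 255
python3 -m handwheel '[1,0,0,0,0,0,2,0,0,0,0,0,3,0,0,0,0,0,4,0,0,0,0,0,5,0,0,0,0,0,5,0,0,0,0,0]' 255
python3 - <<'E'
from h import *
s=sensors.get_state()
print(s['joints'].round(1),s['contact_force'],s['tcp_pos'],s['eef_rot'])
E
```

```text
time_s: 15.45
tcp_pos: [0.5649, -0.1002, 0.3105]
eef_rot: [-180.0, -8.0, -4.7]
contact_force: [-0.7, 0.4, 0.6]
gripper_width: 0.0003
time_s: 16.05
tcp_pos: [0.616, -0.1002, 0.3099]
eef_rot: [180.0, -7.9, -4.7]
contact_force: [-0.0, 0.4, -0.3]
gripper_width: 0.0004
[  9.9   8.5  -6.1   2.1 -67.8  74.7] [-0.02664809  0.35781287 -0.3240833 ] [ 0.61601903 -0.10019005  0.30985988] [179.99665994  -7.89879078  -4.66306759]
```

```bash
python3 -m handwheel '[0.8,0,0,0,0,0,1.6,0,0,0,0,0,2.4,0,0,0,0,0,3.2,0,0,0,0,0,3.2,0,0,0,0,0]' 255
python3 -m handwheel '[0.4,0,0,0,0,0,0.8,0,0,0,0,0,1.2,0,0,0,0,0,1.2,0,0,0,0,0]' 255
python3 - <<'E'
from h import *
s=sensors.get_state()
c=cap("side");zoom(c,180,30,440,230,"s9.png",3)
E
```

```text
time_s: 16.55
tcp_pos: [0.6497, -0.1011, 0.3123]
eef_rot: [179.9, -8.1, -4.6]
contact_force: [-3.9, -1.1, 9.3]
gripper_width: 0.0004
time_s: 16.95
tcp_pos: [0.6595, -0.1017, 0.314]
eef_rot: [179.8, -7.9, -4.6]
contact_force: [-18.1, 1.8, 15.5]
gripper_width: 0.0002
```

View pics/s9.png

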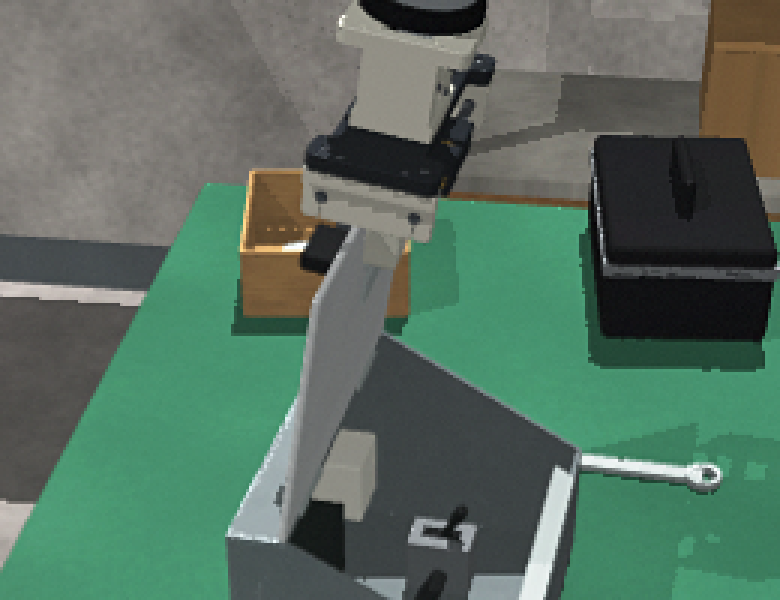

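```bash
python3 -m handwheel '[0.5,0,0,0,0,0,0.5,0,0,0,0,0]' 255
python3 -m handwheel '[-2,0,0,0,0,0,-4,0,0,0,0,0,-8,0,0,0,0,0,-10,0,4,0,0,0,-10,0,10,0,0,0,-10,0,10,0,0,0,-10,0,10,0,0,0]' 255
python3 - <<'E'
from h import *
c=cap("side");zoom(c,180,30,440,230,"s10.png",3)
for th in(100,105,108.9): print(proj(c,[slope(.181,-.14,0,np.radians(th)),slope(.181,.14,0,np.radians(th))]).round(1).tolist())
c=cap("top");zoom(c,240,100,500,300,"t10.png",3)
w=cap("wrist");cv2.imwrite("pics/w10.png",w["img"][:,:,::-1])
E
```

```text
time_s: 17.2
tcp_pos: [0.6593, -0.1018, 0.3141]
eef_rot: [179.8, -7.4, -4.7]
contact_force: [-28.2, 5.2, 14.7]
gripper_width: 0.0005
time_s: 17.9
tcp_pos: [0.5609, -0.1015, 0.4171]
eef_rot: [179.9, -7.7, -4.7]
contact_force: [0.5, 0.1, -0.6]
gripper_width: 0.0005
[[333.0, 71.3], [302.6, 136.0]]
[[326.0, 68.7], [294.0, 132.8]]
[[320.4, 67.1], [287.2, 130.8]]
```

View pics/s10.png

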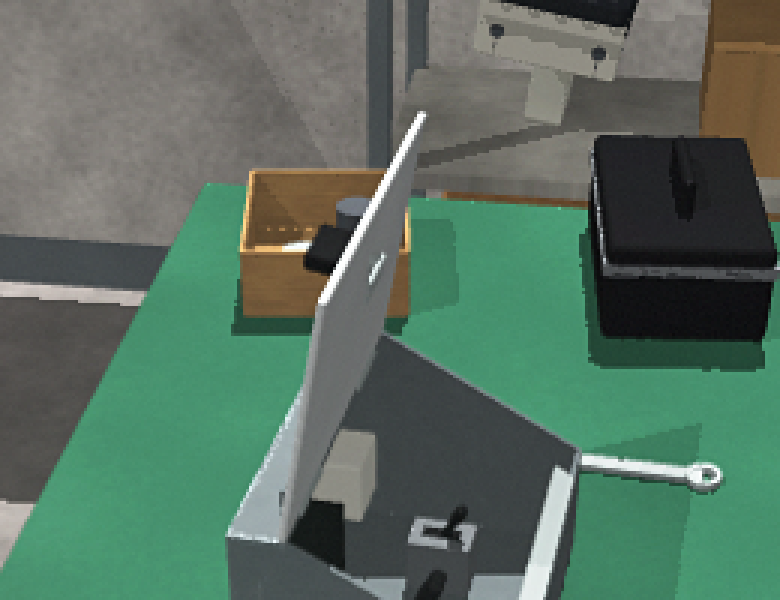

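View pics/t10.png

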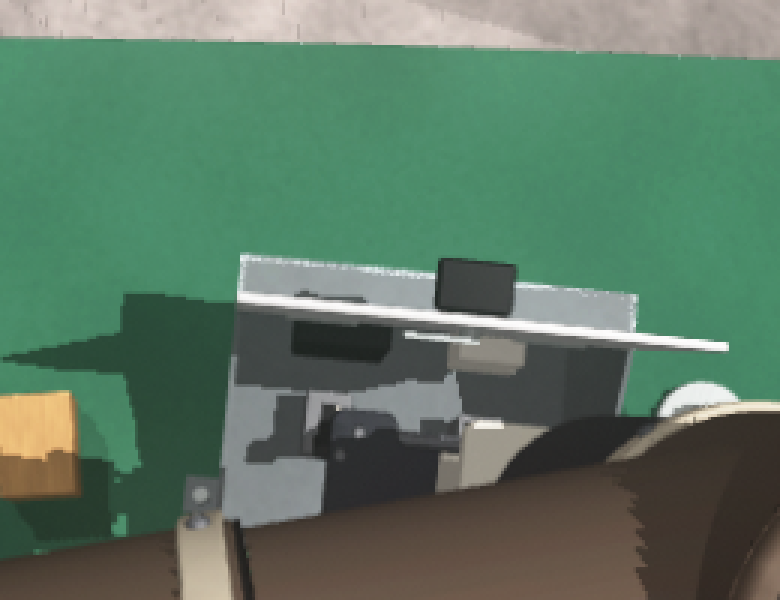

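View pics/w10.png

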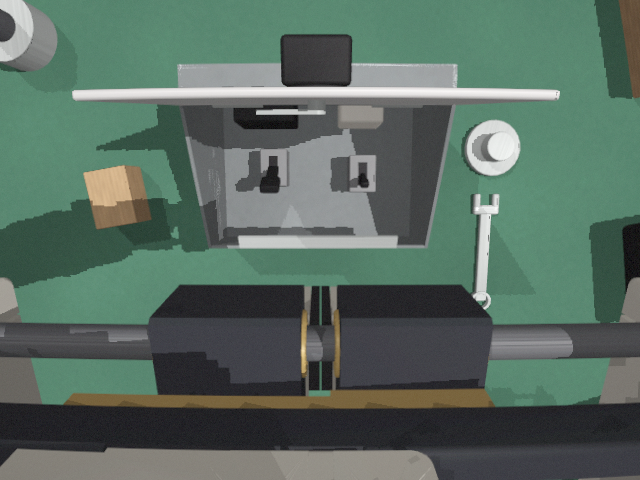

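The cover edge in the side view, (320,67) and (286.5,131), matches 108.9° exactly, so it's at the stop. The wrist view shows the long lever on the left with its tip near (269,188), and the short one on the right near (364,184).

```bash
python3 - <<'E'
from h import *
w=cap("wrist")
zoom(w,220,130,400,220,"w11.png",4)
for p,z in(([[270,187]],.099),([[364,184]],.075)):
    q=onz(w,p,z)[0]; print(q, RB.inv().apply(q-O))
E
```

```text
[ 0.61493387 -0.04586059  0.099     ] [-0.02162967  0.05865286  0.099     ]
[ 0.60897915 -0.16319469  0.075     ] [-0.01856508 -0.05879226  0.075     ]
```

View pics/w11.png

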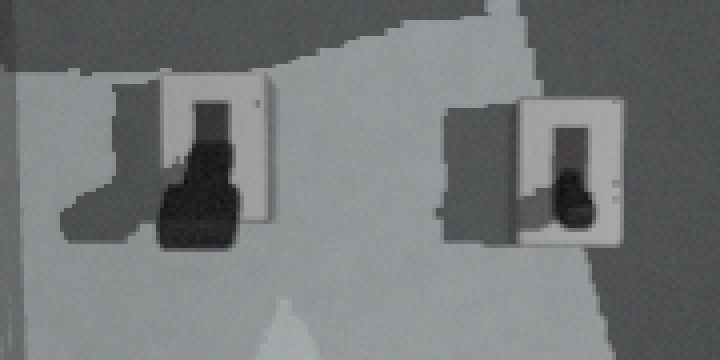

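```bash
cat >> h.py <<'E'
def lv(lean=28,roll=12): return RB*Ro.from_euler('x',roll,degrees=True)*RB.inv()*tool(lean,0,flip=False)
E
python3 - <<'E'
from h import *
print(delta(B(-.065,.057,.22),lv()), sensors.get_state()['joints'].round(1))
print(delta(B(-.065,.057,.22),tool(28,-90)))
E
```

```text
(array([  1.22,   5.74, -19.24]), array([-0.95 , -0.228,  2.923])) [ 10.9   2.   -0.5   2.2 -80.6  74.2]
(array([  1.22,   5.74, -19.24]), array([-0.496, -0.243,  1.509]))
```

```bash
python3 -m handwheel '[0,0,0,0,0,-0.15,0,0,0,0,0,-0.3,0,0,0,0,0,-0.45,0,0,0,0,0,-0.6,0,0,0,0,0,-0.75,0,0,0,0,0,-0.9,0,0,0,0,0,-1.05,0,0,0,0,0,-1.2]' >/dev/null; python3 -m handwheel '[0,0,0,0,0,-0.15,0,0,0,0,0,-0.3,0,0,0,0,0,-0.45,0,0,0,0,0,-0.6,0,0,0,0,0,-0.75,0,0,0,0,0,-0.9,0,0,0,0,0,-1.05,0,0,0,0,0,-1.2]'
python3 - <<'E'
from h import *
print(delta(B(-.065,.057,.22),lv()), sensors.get_state()['joints'].round(1))
E
```

```text
time_s: 19.7
tcp_pos: [0.5595, -0.1012, 0.4093]
eef_rot: [179.6, -7.4, -142.5]
contact_force: [-0.6, 0.3, 0.1]
gripper_width: 0.0007
(array([  1.21,   5.71, -18.93]), array([ 0.372, -0.548, -0.771])) [ 11.5  10.5   8.5   2.9 -94.9 -63.9]
```

```bash
python3 -m handwheel '[0,2,-2,0.05,-0.07,-0.1,0,4,-4,0.1,-0.14,-0.2,0,5.7,-6,0.15,-0.22,-0.31,0,5.7,-8,0.2,-0.3,-0.42,0,5.7,-10,0.26,-0.38,-0.54,0.5,5.7,-12,0.32,-0.47,-0.66,1.2,5.7,-14,0.372,-0.548,-0.771,1.2,5.7,-16,0.372,-0.548,-0.771]'
python3 - <<'E'
from h import *
s=sensors.get_state()
print(delta(B(-.065,.057,.20),lv()), s['joints'].round(1),s['eef_rot'])
E
```

```text
time_s: 20.5
tcp_pos: [0.5687, -0.0448, 0.2464]
eef_rot: [166.3, 27.3, 169.0]
contact_force: [0.7, 0.0, -0.4]
gripper_width: 0.0002
(array([ 0.28,  0.07, -4.64]), array([-0.002, -0.   ,  0.004])) [  14.1   -5.3  -33.2   -2.6  -31.8 -110. ] [166.34108082  27.30686496 168.98761363]
```

```bash
python3 -m handwheel '[0.28,0.07,-4,0,0,0,0.28,0.07,-7,0,0,0,0.28,0.07,-10,0,0,0,0.28,0.07,-13,0,0,0,0.28,0.07,-13,0,0,0]'
python3 - <<'E'
from h import *
s=sensors.get_state()
print(delta(B(-.065,.057,.078),lv()), s['joints'].round(1))
c=cap("side");zoom(c,200,60,440,290,"s12.png",3)
c=cap("top");zoom(c,280,160,460,310,"t12.png",4)
E
```

```text
time_s: 21.0
tcp_pos: [0.5684, -0.0448, 0.111]
eef_rot: [166.5, 26.8, 169.0]
contact_force: [-0.5, -0.1, -0.6]
gripper_width: 0.0005
(array([ 0.32,  0.07, -3.3 ]), array([-0.001, -0.009,  0.005])) [  13.9    5.6  -42.1   -6.9  -12.6 -105.4]
```

View pics/s12.png

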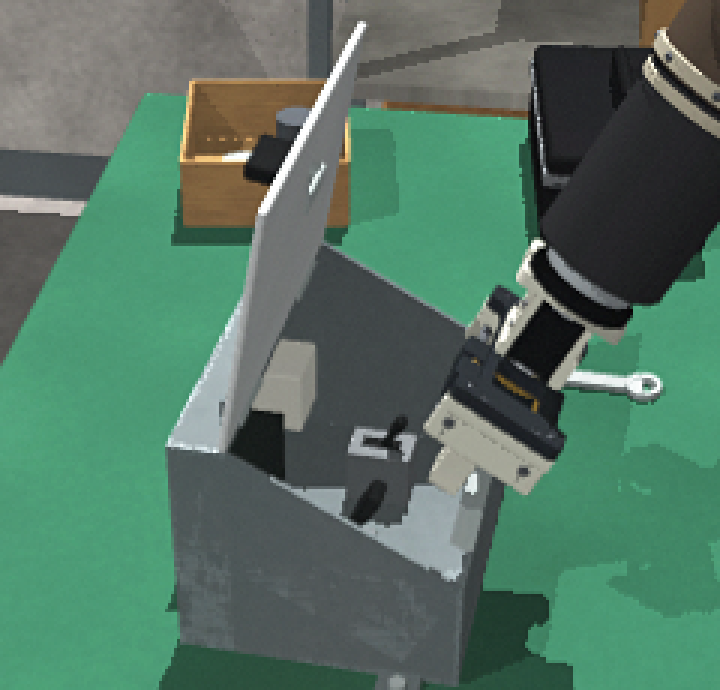

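View pics/t12.png

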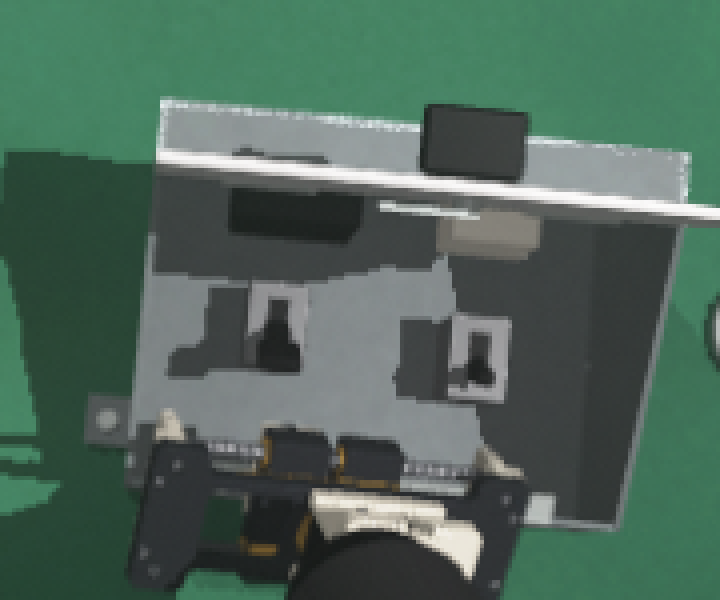

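```bash
python3 -m handwheel '[0.3,0.07,-1.5,0,-0.009,0,0.3,0.07,-3.3,0,-0.009,0,0.3,0.07,-3.3,0,-0.009,0]'
python3 -m handwheel '[0.8,-0.06,0,0,0,0,1.6,-0.12,0,0,0,0,2.4,-0.18,0,0,0,0,3.2,-0.25,0,0,0,0,4,-0.3,0,0,0,0,4,-0.3,0,0,0,0]'
python3 - <<'E'
from h import *
s=sensors.get_state()
print(delta(B(.02,.057,.078),lv()), s['joints'].round(1),RB.inv().apply(s['tcp_pos']-O))
E
```

```text
time_s: 21.4
tcp_pos: [0.5759, -0.0433, 0.0838]
eef_rot: [166.3, 27.8, 169.0]
contact_force: [0.5, -0.5, 0.0]
gripper_width: 0.0002
time_s: 22.0
tcp_pos: [0.6171, -0.0465, 0.0839]
eef_rot: [166.3, 27.8, 169.0]
contact_force: [-0.2, -0.2, 0.1]
gripper_width: 0.0004
(array([ 3.92, -0.42, -0.59]), array([-0.001,  0.009,  0.004])) [ 11.6  12.4 -36.2 -13.5 -10.9 -96.6] [-0.01943547  0.05821204  0.08385752]
```

```bash
python3 -m handwheel '[0.8,-0.06,-0.2,0,0,0,1.6,-0.12,-0.4,0,0,0,2,-0.15,-0.4,0,0,0,2,-0.15,-0.4,0,0,0]'
python3 - <<'E'
from h import *
s=sensors.get_state()
print(delta(B(.02,.057,.078),lv()), s['joints'].round(1),RB.inv().apply(s['tcp_pos']-O))
c=cap("side");zoom(c,230,150,430,290,"s13.png",4)
c=cap("top");zoom(c,280,160,460,310,"t13.png",4)
E
```

```text
time_s: 22.4
tcp_pos: [0.6378, -0.048, 0.0797]
eef_rot: [166.3, 27.8, 168.9]
contact_force: [-0.2, -0.7, -0.4]
gripper_width: 0.0005
(array([ 1.85, -0.27, -0.17]), array([-0.001,  0.009,  0.004])) [ 10.7  14.5 -33.4 -14.8 -11.8 -94.7] [0.0013629  0.05826491 0.07966338]
```

View pics/s13.png

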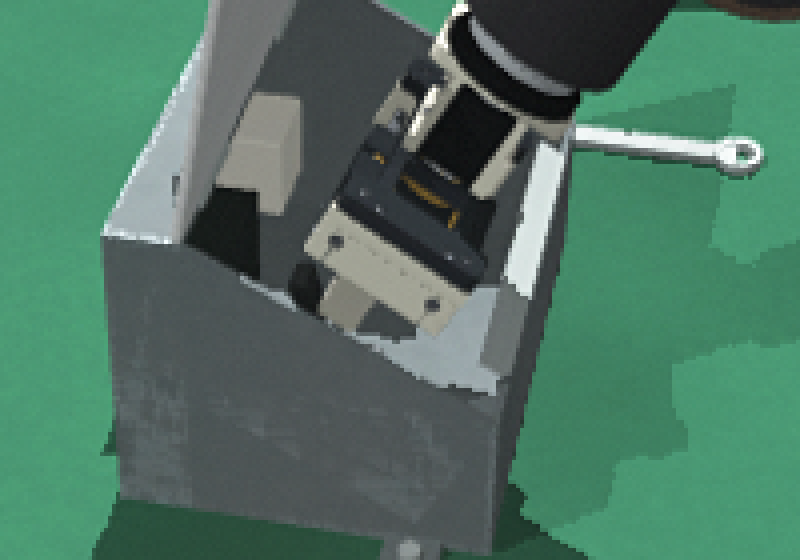

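View pics/t13.png

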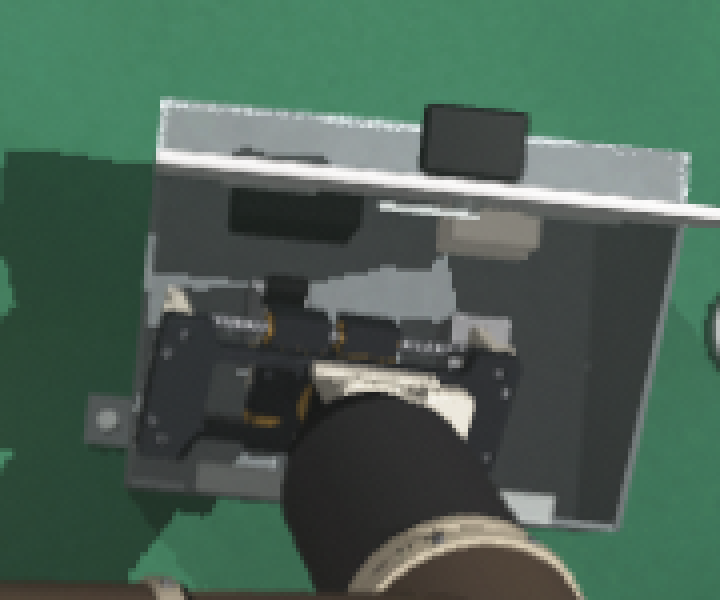

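```bash
python3 -m handwheel '[0.6,-0.1,0,0,0,0,1.2,-0.15,-0.1,0,0,0,1.8,-0.2,-0.1,0,0,0,1.8,-0.2,-0.1,0,0,0]'
python3 -m handwheel '[0.4,0,0,0,0,0,0.8,-0.05,0,0,0,0,0.8,-0.05,0,0,0,0]'
python3 - <<'E'
from h import *
s=sensors.get_state()
print(RB.inv().apply(s['tcp_pos']-O),s['contact_force'])
E
```

```text
time_s: 22.9
tcp_pos: [0.6499, -0.0497, 0.0773]
eef_rot: [166.3, 27.3, 169.0]
contact_force: [-34.4, 6.4, 28.2]
gripper_width: 0.0004
time_s: 23.2
tcp_pos: [0.6506, -0.0498, 0.0768]
eef_rot: [166.3, 26.7, 169.0]
contact_force: [-51.6, 6.8, 47.9]
gripper_width: 0.0004
[0.01428059 0.05748054 0.07680374] [-51.55621867   6.82643144  47.87415142]
```

```bash
python3 -m handwheel '[-1,0.1,0.2,0,0,0,-3,0.2,0.2,0,0,0,-5,0.35,0.2,0,0,0,-7,0.5,0.5,0,0,0,-7.5,0.5,4,0,0,0,-7.5,0.5,9,0,0,0,-7.5,0.5,13,0,0,0,-7.5,0.5,13,0,0,0]'
python3 - <<'E'
from h import *
s=sensors.get_state()
print(RB.inv().apply(s['tcp_pos']-O),s['contact_force'])
c=cap("side");zoom(c,200,60,440,290,"s14.png",3)
for a in(-.5,.5): print("side exp",((proj(c,[B(.006+.062*np.sin(a),.0587,.045+.062*np.cos(a)),B(.006,.0587,.045)])-[200,60])*3).tolist())
c=cap("top");zoom(c,280,160,460,310,"t14.png",4)
for a in(.3,.4,.5): print("top exp",((proj(c,[B(.006+.062*np.sin(a),.0587,.045+.062*np.cos(a))])-[280,160])*4).tolist())
E
```

```text
time_s: 24.0
tcp_pos: [0.5796, -0.0443, 0.215]
eef_rot: [166.1, 27.4, 169.0]
contact_force: [0.6, -0.6, -0.2]
gripper_width: 0.0003
[-0.05698307  0.05745794  0.21500989] [ 0.60927089 -0.56659199 -0.16210285]
side exp [[375.2173174205296, 487.800932427935], [333.5777205015758, 541.2001461297099]]
side exp [[292.75048402546554, 476.2846841028892], [333.5777205015758, 541.2001461297099]]
top exp [[290.17524213753927, 275.2818233912294]]
top exp [[290.68890661461705, 265.529200948823]]
top exp [[291.06449027157896, 256.4096524187122]]
```

View pics/s14.png

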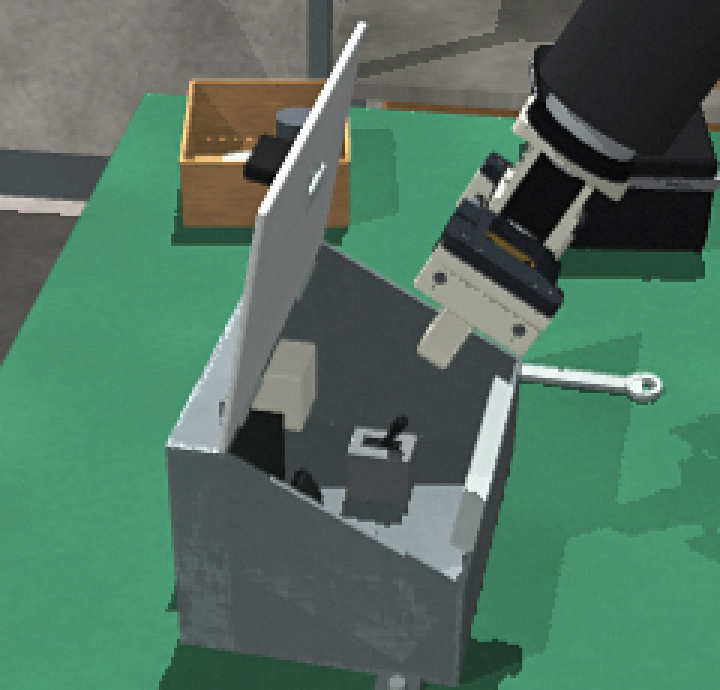

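View pics/t14.png

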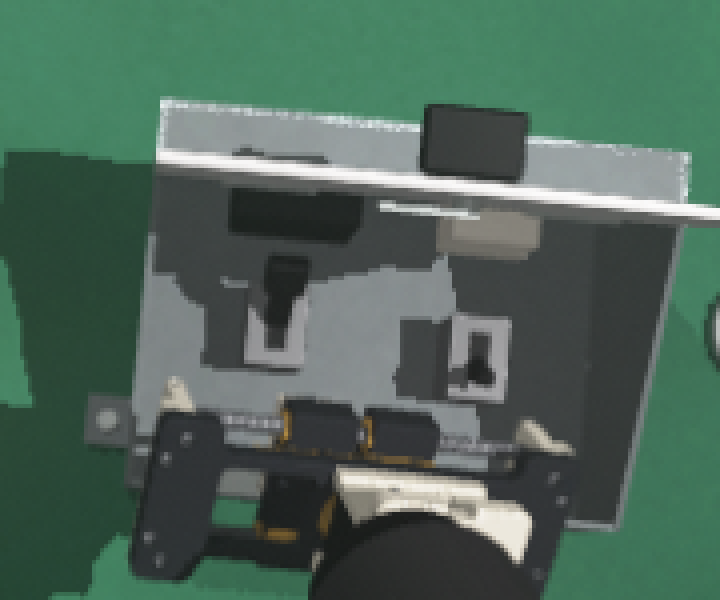

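```bash
python3 - <<'E'
from h import *
c=cap("top")
q=onz(c,np.array([[281,371],[288,257]])/4-.5+[280,160],.0968); print(RB.inv().apply(q-O))
q=onz(c,np.array([[481,388]])/4-.5+[280,160],.07); print(RB.inv().apply(q-O))
w=cap("wrist");cv2.imwrite("pics/w14.png",w["img"][:,:,::-1])
c2=cap("side")
print(sensors.get_state()['time_s'])
E
python3 - <<'E'
import cv2,numpy as np
a=cv2.imread('pics/t12.png');b=cv2.imread('pics/t14.png')
# short lever region difference
d=np.abs(a[310:400,440:515].astype(int)-b[310:400,440:515]).mean();print(d)
E
```

```text
[[-0.02770515  0.05981887  0.0968    ]
 [ 0.03666586  0.06138799  0.0968    ]]
[[-0.02401797 -0.05806175  0.07      ]]
24.25
1.244641975308642
```

View pics/w14.png

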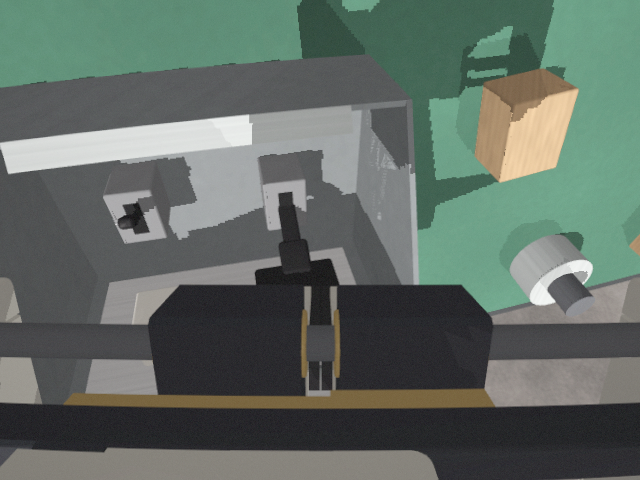

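```bash
python3 - <<'E'
from h import *
w=cap("wrist");zoom(w,240,140,360,290,"w15.png",5); t=cap("top");zoom(t,320,210,370,270,"t15.png",12)
def pts(a,px=.0048,py=.0595):
    u=np.array([np.sin(a),0,np.cos(a)]);v=np.array([np.cos(a),0,-np.sin(a)]);b=np.array([px,py,.045])
    return [B(*(b+.062*u+s*.0055*v+np.array([0,yy,0]))) for s in(-1,1) for yy in(-.012,.012)]
for a in(.3,.4,.5): print(a,((proj(w,pts(a))+.5-[240,140])*5).round(0).tolist(),((proj(t,pts(a))+.5-[320,210])*12).round(0).tolist())
E
```

```text
0.3 [[211.0, 651.0], [366.0, 626.0], [213.0, 682.0], [363.0, 657.0]] [[455.0, 271.0], [326.0, 258.0], [457.0, 217.0], [329.0, 205.0]]
0.4 [[212.0, 670.0], [364.0, 645.0], [213.0, 693.0], [360.0, 669.0]] [[456.0, 240.0], [328.0, 228.0], [458.0, 190.0], [330.0, 177.0]]
0.5 [[213.0, 685.0], [362.0, 660.0], [213.0, 701.0], [357.0, 677.0]] [[458.0, 211.0], [329.0, 198.0], [459.0, 164.0], [331.0, 152.0]]
```

View pics/w15.png

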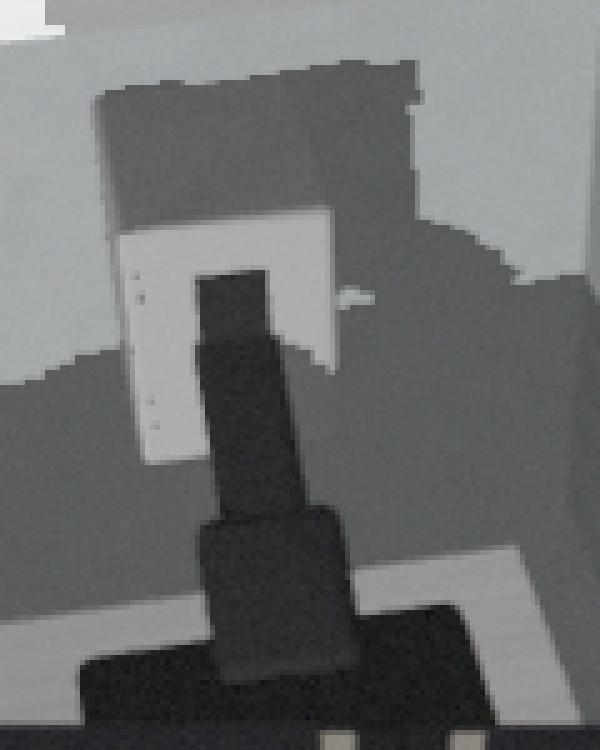

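View pics/t15.png

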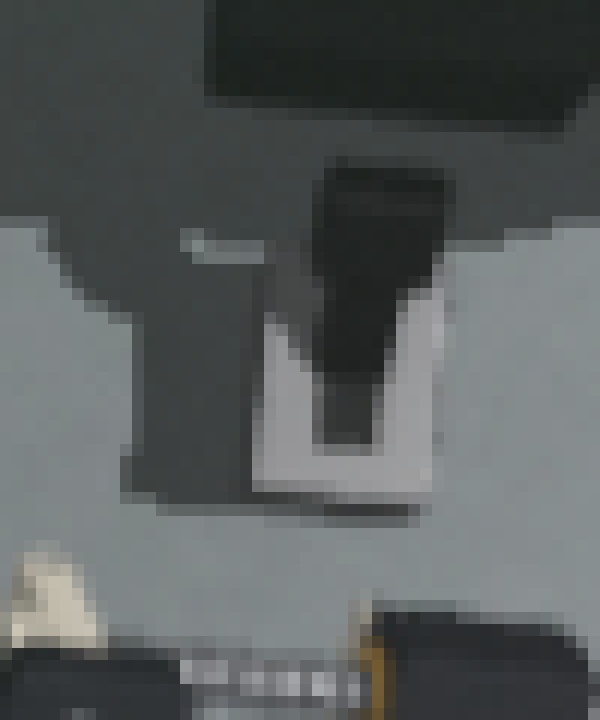

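```bash
python3 -m handwheel '[-3,0,4,0,0,0,-6,0,8,0,0,0,-10,-5,12,0,0,0,-12,-10,14,0,0,0,-12,-10,14,0,0,0,-12,-10,14,0,0,0]'
python3 - <<'E'
from h import *
t=cap("top");cv2.imwrite("pics/t16.png",t["img"][:,:,::-1]); s=cap("side");cv2.imwrite("pics/s16.png",s["img"][:,:,::-1])
a=cv2.imread("pics/top0.png");b=t["img"][:,:,::-1]
for n,(x0,y0,x1,y1) in dict(carton=(235,228,270,270),hub=(458,226,492,262),span=(458,268,480,345),hub2=(183,128,232,175)).items():
    print(n,np.abs(a[y0:y1,x0:x1].astype(int)-b[y0:y1,x0:x1]).mean().round(1))
zs=s["img"]; print(proj(s,[slope(.181,-.14,0,1.9),slope(.181,.14,0,1.9)]).round(1))
E
```

```text
time_s: 24.95
tcp_pos: [0.4552, -0.1479, 0.3476]
eef_rot: [166.4, 26.8, 168.8]
contact_force: [0.6, 0.8, -0.1]
gripper_width: 0.0002
carton 11.7
hub 9.6
span 9.4
hub2 11.1
[[320.4  67.1]
 [287.2 130.9]]
```

View pics/t16.png

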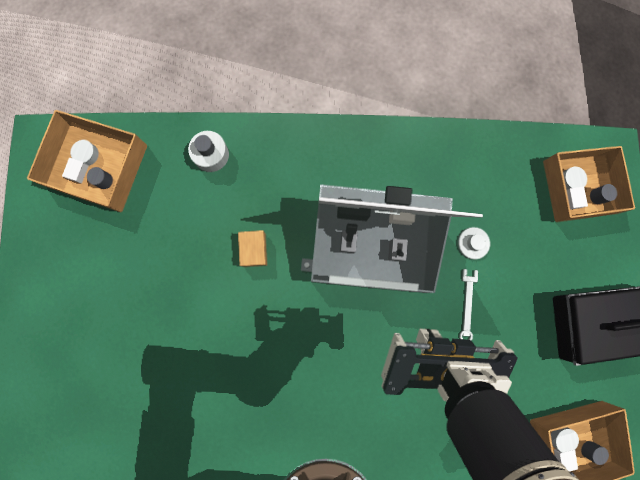

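View pics/s16.png

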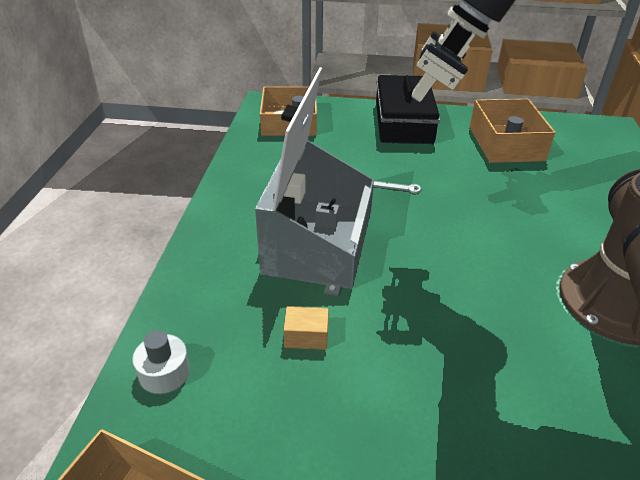

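The top view shows the cover open, the long lever over to the back at (349,235) and the short one as found at (399,250). The carton (252,248), hub (474,243) and spanner are where they were at the start. I'm handing the job in.

```bash
python3 -c "
from plant import r
print(r.close_job())"
```

```text
the job is handed in; nothing more can be done
None
```

The job is handed in at about 25 s. The latch is freed, the cover is open against its stop, and the long lever is fully over to the back.

- **Knob:** I gripped the wing and turned it clockwise. The tool went to about 101° while the resisting moment rose, so the knob was against its quarter-turn stop.
- **Cover:** I lifted it by the knob to about 95°, let go, then pushed its edge from the inside to the stop. The force rose to about 28 N with no further movement. In the side view its edge was within a pixel of where 1.9 rad puts it, and it stayed there unaided.
- **Long lever:** I pushed it over with the closed fingers until it stopped. Its outline in the top and wrist views fits fully over (0.5 rad to the back) better than 0.4.
- **Left alone:** The short lever looks unchanged, and the carton, hub and spanner are where they were.

**Checks that disagreed or were weaker:**
- The first measure of the lever's travel, from pixel positions, came out 64 mm instead of the expected 69 mm. That is about 2 pixels, and the closer view agreed with fully over.
- The last push on the lever reached about 70 N in total at the wrist. That is under the 120 N limit. I judged it to be the fingertips against the lever's stop, but no direct check ruled out the gripper's body touching.
- The before-and-after picture difference for the loose parts was 9 to 12 grey levels everywhere, which I put down to lighting, so that check rests on their pixel positions.

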